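# Stand a cast axle bracket in its one steady pose and prove it does not rock

### The job

The cast axle bracket is lying on its back on the assembly plate. Tip it up onto its foot, easing it over rather than letting it slam down, and work it back until its long heel has dropped into the channel and its back is up against the fence, so that it stands level. Then check by touch that it does not rock: press down with the fingers for a moment, firmly but not hard (about 10 N), on the top of the left boss and after that on the right one, and leave it standing there without disturbing the things around the plate.

Things in the scene. Friction and masses are not known exactly. Their poses are not given: they have to be found in the camera images.
- bracket: Grey cast aluminium angle bracket, 0.5 kg. Own axes as it stands upright: z up, foot to -x, back to +x. Origin: middle of the lower back edge (back face meets heel underside). Wall: x -18..0 mm, y +-45, z 0..80. At the start it lies on its back on the plate: z axis level, pointing roughly away from the robot, foot upright on the robot's side, toe 78 mm high, origin edge on the plate.
- heel (a point): middle of the underside of the bracket's long heel, the 18 mm thick bottom of its wall (bracket frame -9, 0, 0 mm). It reaches 8 mm lower than the foot's underside, so on flat plate the bracket leans 0.13 rad towards its toe; with heel in the channel and foot on the ledge it stands level. Centre of mass: bracket frame about -20, 0, 33 mm.
- toe (a point): middle of the toe end face of the foot (bracket frame -78, 0, 13 mm), 90 mm wide, 10 mm high. The foot is a slab x -78..-18, y +-45, z 8..18 mm. Slanting ribs 6 mm thick at y +-42 mm join foot and wall; between them the crook is free, 78 mm wide.
- boss_left (a point): centre of the flat top of the bracket's +y boss (bracket frame -9, 32, 88 mm): round, 18 mm across, 8 mm high, on top of the wall; on the left seen from the robot when the bracket stands in place
- boss_right (a point): the same on its -y side (bracket frame -9, -32, 88 mm), on the right seen from the robot
- jig: Dark steel assembly plate fixed to the bench, 250 x 260 mm. Origin on the bench; x points from the robot's side to the fence. Flat ledge, top at z 20 mm, from x -150 to 50; channel, bright floor at z 12 (8 mm deep), from x 50 to 82; fence from x 82 to 100, top at z 42. All span y +-130 mm; the channel is open at both ends. The bracket slides on it with ordinary metal friction.
- channel (a point): middle of the channel floor (jig frame 66, 0, 12 mm)
- fence (a point): middle of the top edge of the fence's face that looks towards the robot (jig frame 82, 0, 42 mm); the bracket's back is to rest against this face
- spool: black wire spool standing on the bench, 60 mm across, 46 mm high, origin under its centre; to be left alone
- cup: paper-white cup, 72 mm across, 90 mm high, origin under its centre; to be left alone
- driver: screwdriver with a green handle lying on the bench; to be left alone
There are look-alikes about, which are no part of the job. Leave any blue, orange or yellow look-alike of the bracket alone.

How it is judged:
On the way, in this order (a step that is already met when the one before it is completed fails the run):
1. the bracket stands level with its heel down in the channel and its back against the fence (angle between bracket's own z axis and vertical below 0.04 rad and z of bracket in the frame of jig below 0.0145 m and x of bracket in the frame of jig above 0.078 m), for 0.2 s.
2. the left boss is pressed down from above with more than 3 N and the bracket stays level (contact force between the fingers and bracket above 3 N and y of the grasp point in the frame of bracket above 0.018 m and z of the grasp point in the frame of bracket above 0.092 m and angle between bracket's own z axis and vertical below 0.04 rad), for 0.15 s.
3. the right boss is pressed down from above with more than 3 N and the bracket stays level (contact force between the fingers and bracket above 3 N and y of the grasp point in the frame of bracket below -0.018 m and z of the grasp point in the frame of bracket above 0.092 m and angle between bracket's own z axis and vertical below 0.04 rad), for 0.15 s.
At the end, for the whole second after the job is handed in: The bracket stands level (within 0.04 rad) and at rest, square to the fence (within 0.08 rad), heel on the channel floor (within 2.5 mm), back within 4 mm of the fence, the whole heel inside the channel's length (its middle within 90 mm of the channel's middle), touched by nothing of the robot (all of step 1 and z of bracket in the frame of jig above 0.008 m and angle between the x axis of bracket and the x axis of jig, either way round below 0.08 rad and y of bracket in the frame of jig between -0.09 and 0.09 m and linear speed of bracket below 0.01 m/s).
It fails at once if the bracket slams over while it is tipped up (turns faster than 5 rad/s before its back edge is over the channel) (angular speed of bracket above 5 rad/s and x of bracket in the frame of jig below 0.05 m).
It fails at once if the standing bracket is pressed from above with more than 45 N (contact force between the fingers and bracket above 45 N and z of the grasp point in the frame of bracket above 0.1 m and angle between bracket's own z axis and vertical below 0.2 rad).
It fails at once if a bystander is moved by more than 25 mm (distance of any of spool, cup, driver from where it was at the start of the episode above 0.025 m).
It also fails if it takes over 72 s, if anything falls off the work surface, if the arm or the gripper's body presses on something with over 40 N, if the wrist force passes 120 N, or if a joint passes its speed limit or range.

### The arm

A 6-joint arm with a two-finger parallel gripper is mounted at the origin on the work surface. World frame = base frame: x ahead of the robot, y to its left, z up, the work surface at z = 0. Lengths are in m, angles in rad, forces in N, time in s.
With the tool pointing down it reaches from about 0.4 to 0.825 m from the base axis. Payload 7 kg.
Tool frame: the origin (TCP) lies on the centre line of the jaws, within the pads' length; the fingertips stand tip_reach ahead of it and the grasp point (between the pads) is the TCP (tip_reach is the distance from the TCP to the fingertips, in m); z points along the fingers, y is the line along which they close (so a half turn about z gives the same grasp; the last joint's range is limited). The gripper opens to 88 mm and grips with 3 to 60 N. Pads are 19 mm wide; open, the fingers measure 130 mm over their backs; the gripper's body (78 mm by 193 mm) begins 47 mm behind the grasp point.
Start: joints at [1.393, 0.359, 0.012, 0, -1.224, -0.288], TCP at [0.303, 0.603, 0.246] pointing down, gripper open.
Joint ranges: [-3.07, 3.07], [-1.43, 2.12], [-1.02, 1.25], [-3.03, 1.67], [-3.05, -0], [-3.03, 3.03]. Speed limits (rad/s): [2.39, 2.39, 3.01, 3.14, 3.14, 3.14].

### API

Orientations are given as [roll, pitch, yaw] about the fixed x, y, z axes, in that order (R = Rz(yaw) Ry(pitch) Rx(roll)).
In Python, from station import get_state, grab_frame, calibration, job_done, find_in, mark_of, tip_reach gives the robot as it stands.
- The arm moves only by the shell command python3 -m handwheel 'ROWS' [OPENING] [FORCE]. ROWS is JSON, a list of rows, each an object with "delta_pos": the shift along the world's x, y, z in units of 30 mm (1.0 is 30 mm), a list of three; "dr": the turn, a rotation vector about the world's x, y, z in degrees, a list of three. In form: [{"delta_pos": [tx, ty, tz], "dr": [rx, ry, rz]}, ...]. A call has 1 to 10 rows; each row shifts and turns the commanded pose from where the row before left it; what a row does not reach is not made up. A row lasts 1/10 s, in which the tool goes at most 50 mm and 8.59 degrees, less where a joint would pass 70% of its speed; a pose out of reach is approached as far as the arm can. A call is refused whole if a number of a shift passes 1 or a number of a turn 8.59, either way. A call with a gripper value outside its range is refused whole. OPENING is the closure, from -1 (fully open) to 1 (shut), set as the call begins (- or left out, the last holds). The fingers move at their own pace and stop on an object; FORCE is the grip in N (left out, the last holds). Time passes only in rows, so rows that do not move let the fingers close. It gives the time, the measured TCP pose, the force, the opening and the grip force at its end, in the units of the state.
- get_state(): the state, without advancing time (a new reading comes with each control period).
- grab_frame(name): name is "side" or "top" or "wrist"; returns the picture (384x512x3 uint8, red, green, blue); there is no depth.
- calibration(name): a dict with "fx", "fy", "cx", "cy" (pixels), "extrinsics" (4x4, takes a point from world to camera coordinates). Camera axes: x right, y down, z forward; pixel columns grow to the right and rows downward; lengths in m; the calibration is good to about 2 mm. The wrist camera is an equidistant fisheye: a pixel r from the principal point sees the ray r / f radians off the axis. A picture is of the moment at which its call begins: read the wrist's pose just before it. calibration takes no time and is no camera call; for the wrist camera it gives the pose at the moment of the call.
- job_done(): hands the job in; it is judged then, once.
Trained networks look in the newest picture that a camera, given by its name, has taken for a name from the list of things; names that differ only in an ending like _2 or _b are one class to them, and where a whole thing is asked for, a point or a joint stands for the part that bears it (a point fixed in the world has none). Each returns a list of dicts, best first, with "conf" (0 to 1); they miss things now and then, are a little off and sometimes report something else, mostly with a low value. They report only what shows in the picture. A call takes as long as a camera call. They do not tell look-alikes from the thing itself.
- find_in(camera, query): "location" ([column, row] in pixels, amid what is visible of it).
- mark_of(camera, query): "location" ([column, row] in pixels: a listed point, or the origin of a listed thing).
The state is a dict: "t": time; "q": joint angles; "qd": joint speeds; "joint_efforts": joint torques, N m; "eef_pos": TCP position; "ee_rot": TCP orientation; "force": force on the tool from outside, world axes, zero at the start; "moment": the same for the moment, N m; "width": finger opening in m; "gripper_force": force on a finger pad.
Only numpy, scipy, OpenCV 4.12 (cv2) and the standard library are available. Lean on these libraries where they do the work, as an engineer would, in place of code of your own. Each camera call takes 0.05 s, during which the arm holds its last target. There are 200 camera calls.

## Working session

There is one attempt and no reset: what is moved stays moved. The work goes in short steps, Python scripts to look and compute and a shell command to move; the robot and the scene stay as the last step left them, time stands still between calls to the robot, and variables do not carry over. Pictures are saved under pics/ and viewed, at most 10 in all, crops included, and the job is handed in when it is done.

```bash
mkdir -p pics; ls; cat > h.py <<'E'
import numpy as np, cv2
from station import *
def tri(pts):  # list of (cam,[u,v])
    A=[];b=[]
    for c,p in pts:
        k=calibration(c);E=np.array(k["extrinsics"]);x=(p[0]-k["cx"])/k["fx"];y=(p[1]-k["cy"])/k["fy"]
        A+= [E[0,:3]-x*E[2,:3],E[1,:3]-y*E[2,:3]];b+=[x*E[2,3]-E[0,3],y*E[2,3]-E[1,3]]
    s=np.linalg.lstsq(np.array(A),np.array(b),rcond=None);return s[0],s[1]
def atz(c,p,z):
    k=calibration(c);E=np.array(k["extrinsics"]);d=E[:3,:3].T@np.array([(p[0]-k["cx"])/k["fx"],(p[1]-k["cy"])/k["fy"],1]);o=-E[:3,:3].T@E[:3,3]
    return o+d*(z-o[2])/d[2]
E
python3 - <<'E'
from h import *
np.set_printoptions(precision=4,suppress=True)
print(get_state(),tip_reach)
ims=[]
for c in("side","top"):
    im=grab_frame(c);cv2.imwrite(f"pics/{c}0.png",im[:,:,::-1])
    k=calibration(c);E=np.array(k["extrinsics"]);print(c,k["fx"],-E[:3,:3].T@E[:3,3],E[2,:3])
    for q in("bracket","jig"): print(c,q,[(np.round(d["location"]),round(d["conf"],2)) for d in find_in(c,q)])
    for q in("bracket","heel","toe","boss_left","boss_right","jig","channel","fence"): print(c,q,[(np.round(d["location"],1),round(d["conf"],2)) for d in mark_of(c,q)])
E
```

```text
pics
{'t': 0.0, 'q': array([ 1.3931,  0.3594,  0.0111, -0.0004, -1.2241, -0.2881]), 'qd': array([ 0.001 ,  0.0008,  0.0001,  0.0002, -0.0009, -0.001 ]), 'joint_efforts': array([  0.001 , -58.271 ,  29.3047,   6.997 ,   0.0068,  -0.0002]), 'eef_pos': array([0.303 , 0.6027, 0.2446]), 'ee_rot': array([ 3.1399, -0.0001, -0.4659]), 'force': array([-0.167 ,  0.4264, -0.5276]), 'moment': array([ 0.0288, -0.0106,  0.0115]), 'gripper_force': 0.0, 'width': 0.08750791912643399} 0.019
side 354.0225675107717 [ 0.4931 -0.6626  0.8561] [ 0.1038  0.6414 -0.7601]
side bracket [(array([264., 262.]), 0.88), (array([180., 221.]), 0.87), (array([337., 206.]), 0.85), (array([280., 195.]), 0.65), (array([340., 254.]), 0.62)]
side jig [(array([256., 191.]), 0.69), (array([195., 348.]), 0.49)]
side bracket [(array([193.6, 223.4]), 0.87), (array([265. , 204.9]), 0.84), (array([320.5, 208.2]), 0.8), (array([349.6, 257.4]), 0.63), (array([249.7, 259.7]), 0.59)]
side heel [(array([348.9, 252.9]), 0.87), (array([247.9, 254.6]), 0.8), (array([187.8, 224.9]), 0.78), (array([322.9, 209. ]), 0.65), (array([265.4, 198
[... 1296 characters left out ...]
), 0.69), (array([252.9, 190.6]), 0.65)]
top toe [(array([264.4, 274.2]), 0.84), (array([328.4, 113. ]), 0.83), (array([255.1, 178.6]), 0.81), (array([324.2, 203.8]), 0.8), (array([269. , 114.7]), 0.76)]
top boss_left [(array([335.9, 148.6]), 0.78), (array([238.9, 157.7]), 0.7), (array([263.9, 302. ]), 0.64), (array([262.1,  99. ]), 0.58), (array([318.4, 181.1]), 0.57)]
top boss_right [(array([261.1, 158.7]), 0.97), (array([338.5, 188.9]), 0.75), (array([283.9, 104. ]), 0.69), (array([243.8, 298.2]), 0.68), (array([308.4, 146.6]), 0.67), (array([120.8, 222.7]), 0.44)]
top jig [(array([233.1, 184.4]), 0.83)]
top channel [(array([230.9, 163.2]), 0.58)]
top fence [(array([229.2, 150.1]), 0.86)]
```

```bash
python3 - <<'E'
import cv2,numpy as np
a=cv2.imread("pics/side0.png");b=cv2.imread("pics/top0.png")
cv2.imwrite("pics/s0z.png",cv2.resize(a[150:310,120:390],(800,474),interpolation=cv2.INTER_CUBIC))
cv2.imwrite("pics/t0z.png",cv2.resize(b[80:330,110:443],(799,600),interpolation=cv2.INTER_CUBIC))
E
```

```text
(no output)
```

View pics/s0z.png

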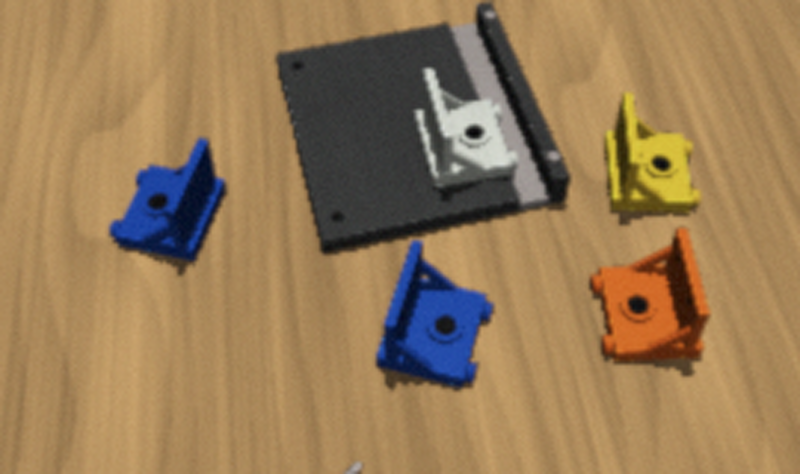

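View pics/t0z.png

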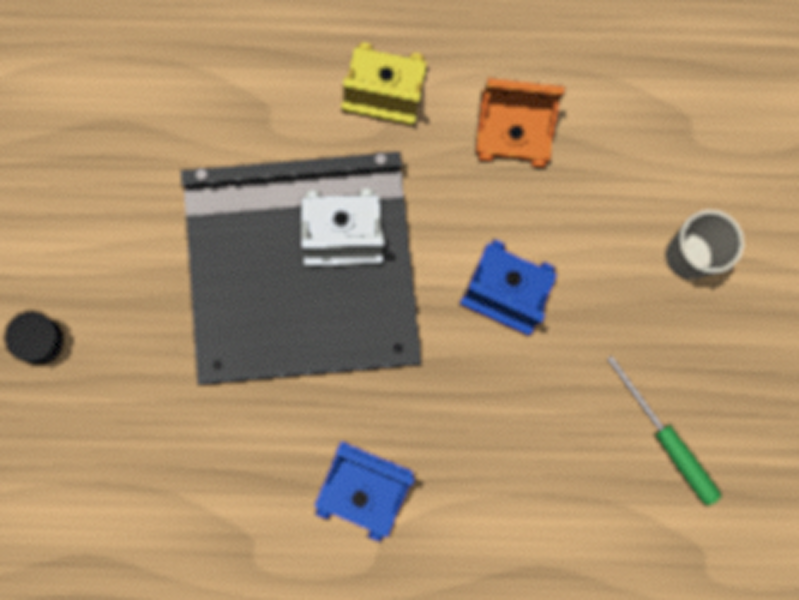

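The side view shows the grey bracket on the plate at about (279,194), lying with its bosses towards the fence, with blue, yellow and orange look-alikes around it. The top view shows it at about (252,175), with the boss ends at (239,158) and (261,159). The spool, cup and driver are all well clear. Next I triangulate.

```bash
python3 - <<'E'
from h import *
np.set_printoptions(precision=4,suppress=True)
P={"boss_left":([287.1,181.4],[238.9,157.7]),"boss_right":([295.3,203.4],[261.1,158.7]),"boss_right2":([293.2,203],[261.1,158.7]),
"heel":([265.4,198.3],[252.9,190.6]),"origin":([265,204.9],[249.2,191.3]),"jig":([266.8,190.6],[233.1,184.4]),"channel":([290.8,185.3],[230.9,163.2]),"fence":([293.5,177.1],[229.2,150.1]),"toe":([265.8,177],[255.1,178.6])}
for n,(s,t) in P.items(): print(n,*tri([("side",s),("top",t)]))
# jig corners from zoomed top view at known heights
z=lambda x,y:[110+x/2.4,80+y/2.4]
for n,p,h in(("nearL",(200,383),.02),("nearR",(421,364),.02),("fenceL",(183,171),.042),("fenceR",(401,154),.042),("faceL",(186,187),.042),("faceR",(404,171),.042),("bossL",(312,193),.029),("bossR",(366,192),.029),("toeL",(303,246),.098),("toeR",(383,242),.098),("botL",(305,265),.05),("botR",(383,262),.05)): print(n,atz("top",z(*p),h))
E
```

```text
boss_left [0.684  0.0433 0.0562] [0.]
boss_right [ 0.6956 -0.019   0.0222] [0.]
boss_right2 [ 0.6917 -0.0189  0.0259] [0.]
heel [0.6039 0.0025 0.034 ] [0.0001]
origin [ 0.6076  0.0128 -0.0104] [0.]
jig [0.6219 0.0591 0.0032] [0.]
channel [0.6924 0.0672 0.0056] [0.0003]
fence [0.7101 0.0716 0.0411] [0.]
toe [ 0.6092 -0.0024  0.1351] [0.]
nearL [0.4575 0.1629 0.02  ]
nearR [ 0.4859 -0.091   0.02  ]
fenceL [0.7026 0.1919 0.042 ]
fenceR [ 0.7303 -0.0628  0.042 ]
faceL [0.6835 0.1875 0.042 ]
faceR [ 0.7097 -0.0666  0.042 ]
bossL [0.6836 0.0407 0.029 ]
bossR [ 0.6865 -0.0229  0.029 ]
toeL [0.6053 0.0471 0.098 ]
toeR [ 0.6122 -0.0415  0.098 ]
botL [0.593  0.0456 0.05  ]
botR [ 0.5989 -0.0437  0.05  ]
```

The bracket's origin is at about (0.599, 0.003) with yaw about 0.075. The jig is at about (0.621, 0.054) with yaw about 0.107. 

My plan is to grip the +y rib across its thickness, with the jaws closing along y and the tool tilted back. I then lift the bracket a little, turn it 90° in the air, and set it heel-down in the channel. First I go above it for a close look.

```bash
python3 -m handwheel '[{"delta_pos":[0.5,-1,0],"dr":[0,0,1.6]},{"delta_pos":[0.5,-1,0],"dr":[0,0,1.6]},{"delta_pos":[0.5,-1,0],"dr":[0,0,1.6]},{"delta_pos":[0.5,-1,0],"dr":[0,0,1.6]},{"delta_pos":[0.5,-1,0],"dr":[0,0,1.6]},{"delta_pos":[0.5,-1,0],"dr":[0,0,1.6]},{"delta_pos":[0.5,-1,0],"dr":[0,0,1.6]},{"delta_pos":[0.5,-1,0],"dr":[0,0,1.6]},{"delta_pos":[0.5,-1,0],"dr":[0,0,1.6]},{"delta_pos":[0.5,-1,0],"dr":[0,0,1.6]}]' -1
python3 -m handwheel '[{"delta_pos":[0.5,-1,0],"dr":[0,0,1.7]},{"delta_pos":[0.5,-1,0],"dr":[0,0,1.7]},{"delta_pos":[0.5,-1,0],"dr":[0,0,1.7]},{"delta_pos":[0.5,-1,0],"dr":[0,0,1.7]},{"delta_pos":[0.5,-1,0],"dr":[0,0,1.7]},{"delta_pos":[0.5,-1,0],"dr":[0,0,1.7]},{"delta_pos":[0.5,-1,0],"dr":[0,0,1.7]},{"delta_pos":[0.5,-0.8,0],"dr":[0,0,1.7]},{"delta_pos":[0.5,-0.5,0],"dr":[0,0,1.7]},{"delta_pos":[0,0,0],"dr":[0,0,0]}]'
python3 - <<'E'
from h import *
np.set_printoptions(precision=4,suppress=True)
k=calibration("wrist");E=np.array(k["extrinsics"]);print(k["fx"],k["cx"],k["cy"],-E[:3,:3].T@E[:3,3],E[2,:3])
s=get_state();print(s["t"],s["eef_pos"],s["ee_rot"],s["q"])
im=grab_frame("wrist");cv2.imwrite("pics/w1.png",im[:,:,::-1])
E
```

```text
t: 2.1
eef_pos: [0.4536, 0.3018, 0.2458]
ee_rot: [-3.141, -0.0, -0.185]
force: [1.2, 0.8, -0.7]
width: 0.0877
gripper_force: 0.0
t: 3.1
eef_pos: [0.5893, 0.0522, 0.2452]
ee_rot: [3.141, 0.0, 0.079]
force: [0.5, -0.1, -0.0]
width: 0.0875
gripper_force: 0.0
297.3186396354542 253.78304014698554 188.36873694197132 [0.6601 0.0586 0.3837] [-0.2645 -0.0218 -0.9641]
3.1 [0.5893 0.0522 0.2452] [3.1411 0.0002 0.0789] [ 0.4188  0.223  -0.1788  0.0004 -1.1693  1.2308]
```

View pics/w1.png

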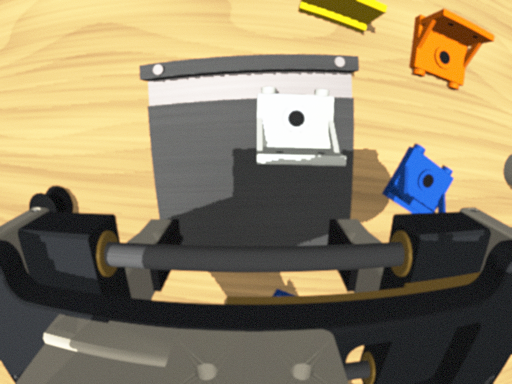

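The close view shows the bracket from (257,90) to (346,165), with its bosses at (266,93) and (321,93). The left rib is a strut along column ~261. I zoom in and locate it.

```bash
cat >> h.py <<'E'
def watz(p,z,cam):
    k,E=cam;d=np.array([p[0]-k["cx"],p[1]-k["cy"]]);r=np.hypot(*d);th=r/k["fx"]
    v=E[:3,:3].T@np.array([*(d/r*np.sin(th)),np.cos(th)]);o=-E[:3,:3].T@E[:3,3]
    return o+v*(z-o[2])/v[2]
def wcam():
    k=calibration("wrist");return k,np.array(k["extrinsics"])
E
python3 - <<'E'
from h import *
np.set_printoptions(precision=4,suppress=True)
a=cv2.imread("pics/w1.png")
cv2.imwrite("pics/w1z.png",cv2.resize(a[80:172,245:355],(770,644),interpolation=cv2.INTER_CUBIC)[:600])
c=wcam()
for n,p,z in(("bossL",(266,91),.029),("bossR",(321,91),.029),("toeL",(257,155),.098),("toeR",(345,155),.098),("ledgeL",(154,105),.02),("ledgeR",(352,100),.02),("faceL",(147,78),.042),("faceR",(357,70),.042)): print(n,watz(p,z,c))
E
```

```text
bossL [0.6813 0.0464 0.029 ]
bossR [ 0.6883 -0.0191  0.029 ]
toeL [0.6146 0.0526 0.098 ]
toeR [ 0.6225 -0.0354  0.098 ]
ledgeL [0.6578 0.1843 0.02  ]
ledgeR [ 0.6832 -0.0622  0.02  ]
faceL [0.6902 0.1877 0.042 ]
faceR [ 0.7187 -0.0579  0.042 ]
```

View pics/w1z.png

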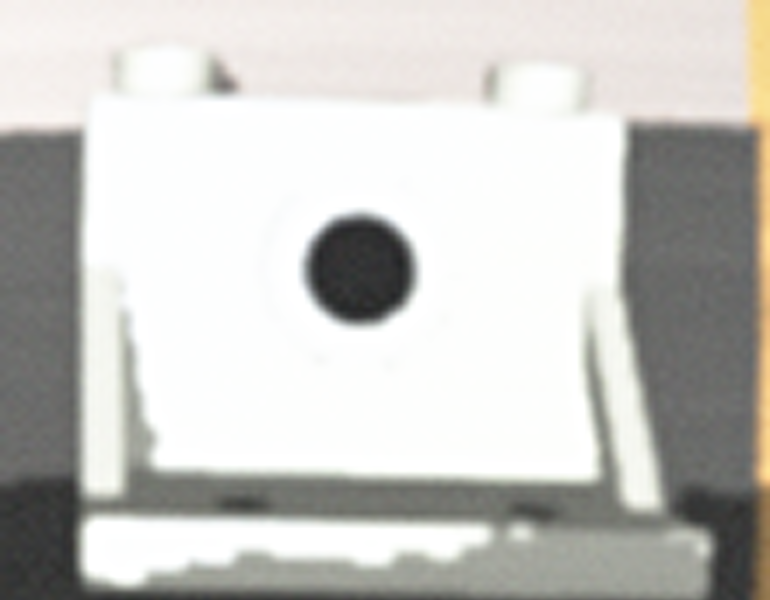

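```bash
python3 - <<'E'
from h import *
np.set_printoptions(precision=4,suppress=True)
c=wcam();yaw=.09;o=np.array([.599,.006]);R=np.array([[np.cos(yaw),-np.sin(yaw)],[np.sin(yaw),np.cos(yaw)]])
print("wallend L/R",[(watz(p,.038,c),R.T@(watz(p,.038,c)[:2]-o)) for p in((259.6,118.3),(331,121))])
for z in (.06,.07,.08,.09): print(z,[R.T@(watz(p,z,c)[:2]-o) for p in((260.3,150.7),(336.5,152.5))])
g=o+R@np.array([.040,.042]);print("grasp",g, get_state()["eef_pos"])
E
```

```text
wallend L/R [(array([0.6484, 0.0515, 0.038 ]), array([0.0533, 0.0409])), (array([ 0.6536, -0.0327,  0.038 ]), array([ 0.0509, -0.0434]))]
0.06 [array([0.0185, 0.0409]), array([ 0.0164, -0.0451])]
0.07 [array([0.0199, 0.0411]), array([ 0.0179, -0.0422])]
0.08 [array([0.0213, 0.0413]), array([ 0.0194, -0.0394])]
0.09 [array([0.0228, 0.0416]), array([ 0.0209, -0.0365])]
grasp [0.6351 0.0514] [0.5886 0.0531 0.2452]
```

```bash
python3 -m handwheel '[{"delta_pos":[0.4,0,-0.9],"dr":[-0.6,7.5,0.2]},{"delta_pos":[0.4,0,-0.9],"dr":[-0.6,7.5,0.2]},{"delta_pos":[0.4,0,-0.9],"dr":[-0.6,7.5,0.2]},{"delta_pos":[0.4,-0.07,-0.9],"dr":[-0.6,7.5,0]},{"delta_pos":[0,0,0],"dr":[0,0,0]},{"delta_pos":[0,0,0],"dr":[0,0,0]},{"delta_pos":[0,0,0],"dr":[0,0,0]}]'
python3 - <<'E'
from h import *
np.set_printoptions(precision=4,suppress=True)
s=get_state();print(s["eef_pos"],s["q"]);from scipy.spatial.transform import Rotation as Ro
print(Ro.from_euler("xyz",s["ee_rot"]).as_matrix())
im=grab_frame("wrist");a=im[60:260,180:420,::-1];cv2.imwrite("pics/w2.png",cv2.resize(a,(720,600),interpolation=cv2.INTER_CUBIC))
E
```

```text
t: 3.85
eef_pos: [0.6369, 0.0525, 0.1401]
ee_rot: [-3.138, 0.52, 0.093]
force: [0.5, -0.8, 1.8]
width: 0.0875
gripper_force: 0.0
[0.6369 0.0525 0.1401] [ 0.3181  0.6883  0.2618 -0.1152 -1.6524  1.3653]
[[ 0.8639  0.0912 -0.4954]
 [ 0.0808 -0.9958 -0.0425]
 [-0.4972 -0.0033 -0.8676]]
```

View pics/w2.png

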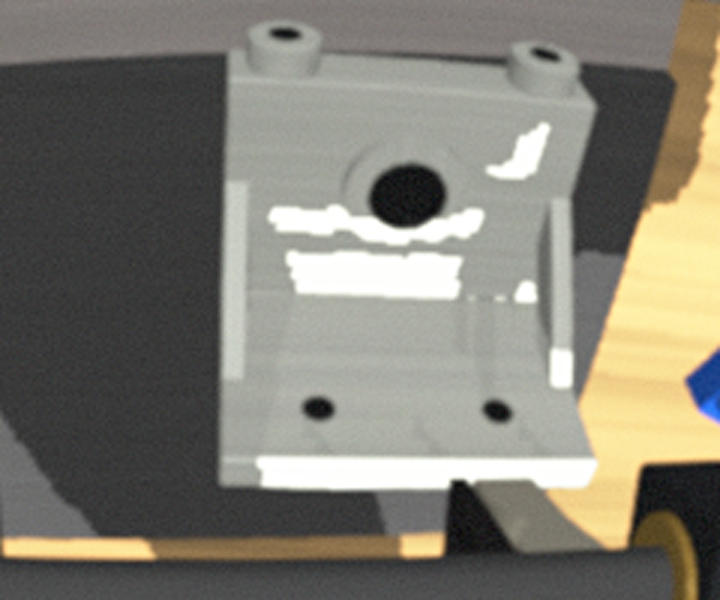

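The view from above the crook is clear. The left rib's face runs from (235,183) on the wall to (232,378) on the foot, and the toe edge is at row ~460. I check the rib's ends.

```bash
python3 - <<'E'
from h import *
np.set_printoptions(precision=4,suppress=True)
c=wcam();yaw=.095;o=np.array([.599,.006]);R=np.array([[np.cos(yaw),-np.sin(yaw)],[np.sin(yaw),np.cos(yaw)]])
P=lambda u,v:(180+u/3,60+v/3)
for n,p,z in(("bossLtop",P(285,34),.038),("wallendL",P(236,183),.038),("wallendR",P(563,200),.038),("rootL",P(240,297),.038),("toeinL",P(221,459),.098),("toeinR",P(592,458),.098),("hole",P(407,195),.038)):
    w=watz(p,z,c);print(n,w,R.T@(w[:2]-o))
for z in(.055,.06,.065,.07,.075,.08): print(z,[R.T@(watz(P(*p),z,c)[:2]-o) for p in((232,378),(561,388))])
E
```

```text
bossLtop [0.6905 0.0443 0.038 ] [0.0947 0.0294]
wallendL [0.6494 0.0512 0.038 ] [0.0545 0.0402]
wallendR [ 0.6552 -0.0345  0.038 ] [ 0.0521 -0.0456]
rootL [0.6129 0.0464 0.038 ] [0.0177 0.0389]
toeinL [0.6149 0.0516 0.098 ] [0.0202 0.0439]
toeinR [ 0.6221 -0.0365  0.098 ] [ 0.019  -0.0445]
hole [0.6507 0.0078 0.038 ] [ 0.0517 -0.0032]
0.055 [array([0.0033, 0.0411]), array([-0.0007, -0.0536])]
0.06 [array([0.0082, 0.0412]), array([ 0.0044, -0.0508])]
0.065 [array([0.0131, 0.0412]), array([ 0.0094, -0.048 ])]
0.07 [array([0.0181, 0.0413]), array([ 0.0145, -0.0452])]
0.075 [array([0.023 , 0.0413]), array([ 0.0195, -0.0424])]
0.08 [array([0.0279, 0.0414]), array([ 0.0245, -0.0396])]
```

```bash
python3 -m handwheel '[{"delta_pos":[-0.03,-0.04,-0.6],"dr":[0,0,0]},{"delta_pos":[0,0,-0.6],"dr":[0,0,0]},{"delta_pos":[0,0,-0.6],"dr":[0,0,0]},{"delta_pos":[0,0,-0.5],"dr":[0,0,0]},{"delta_pos":[0,0,-0.28],"dr":[0,0,0]},{"delta_pos":[0,0,0],"dr":[0,0,0]},{"delta_pos":[0,0,0],"dr":[0,0,0]}]'
```

```text
t: 4.6
eef_pos: [0.6355, 0.0508, 0.0602]
ee_rot: [-3.138, 0.525, 0.092]
force: [0.6, 0.2, 0.7]
width: 0.0877
gripper_force: 0.0
```

```bash
python3 -m handwheel '[{"delta_pos":[0,0,0.04],"dr":[0,0,0]},{"delta_pos":[0,0,0],"dr":[0,0,0]},{"delta_pos":[0,0,0],"dr":[0,0,0]},{"delta_pos":[0,0,0],"dr":[0,0,0]},{"delta_pos":[0,0,0],"dr":[0,0,0]},{"delta_pos":[0,0,0],"dr":[0,0,0]},{"delta_pos":[0,0,0],"dr":[0,0,0]},{"delta_pos":[0,0,0],"dr":[0,0,0]},{"delta_pos":[0,0,0],"dr":[0,0,0]},{"delta_pos":[0,0,0],"dr":[0,0,0]}]' 1 50
```

```text
t: 5.6
eef_pos: [0.6353, 0.0508, 0.0613]
ee_rot: [-3.137, 0.525, 0.092]
force: [-0.4, -0.8, -0.2]
width: 0.0132
gripper_force: 0.0
```

```bash
python3 -m handwheel '[{"delta_pos":[0,0,0],"dr":[0,0,0]},{"delta_pos":[0,0,0],"dr":[0,0,0]},{"delta_pos":[0,0,0],"dr":[0,0,0]}]'
```

```text
t: 5.9
eef_pos: [0.635, 0.0505, 0.0614]
ee_rot: [-3.138, 0.526, 0.092]
force: [-1.6, -2.0, -0.9]
width: 0.0058
gripper_force: 50.0
```

Gripped at 5.8 mm, which matches the 6 mm rib. Now I lift gently.

```bash
python3 -m handwheel '[{"delta_pos":[0,0,0.2],"dr":[0,-1,0]},{"delta_pos":[0,0,0.2],"dr":[0,-2,0]},{"delta_pos":[0,0,0.2],"dr":[0,-2,0]},{"delta_pos":[0,0,0.3],"dr":[0.2,-2.5,0]},{"delta_pos":[0,0,0.3],"dr":[0.2,-2.5,0]},{"delta_pos":[0,0,0.3],"dr":[0.2,-2.5,0]},{"delta_pos":[0,0,0.3],"dr":[0.2,-2.5,0]},{"delta_pos":[0,0,0],"dr":[0,0,0]}]'
python3 - <<'E'
from h import *
s=get_state();print(s["force"],s["moment"])
a=grab_frame("side");b=grab_frame("wrist")
m=np.hstack([cv2.resize(a[150:230,230:330],(440,352),interpolation=cv2.INTER_CUBIC),cv2.resize(b[60:260,180:380],(352,352),interpolation=cv2.INTER_CUBIC)])
cv2.imwrite("pics/m3.png",m[:,:,::-1])
E
```

```text
t: 6.7
eef_pos: [0.6354, 0.0513, 0.1176]
ee_rot: [3.137, 0.258, 0.089]
force: [0.8, 0.7, -4.6]
width: 0.0054
gripper_force: 50.0
[ 0.79865419  0.72112634 -4.63963979] [ 0.32175853 -1.24864215 -0.01019923]
```

View pics/m3.png

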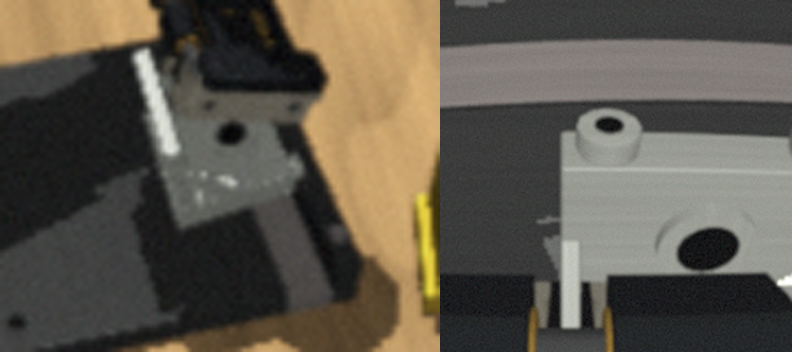

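The force reads about the bracket's weight, so it is lifted, and the wrist view shows the rib held between the pads. I keep turning it up in the air.

```bash
python3 -m handwheel '[{"delta_pos":[0,0,0.1],"dr":[0.4,-4,0]},{"delta_pos":[0,0,0],"dr":[0.6,-7,0]},{"delta_pos":[0,0,0],"dr":[0.6,-7,0]},{"delta_pos":[0,0,0],"dr":[0.6,-7,0]},{"delta_pos":[0,0,0],"dr":[0.6,-7,0]},{"delta_pos":[0,0,0],"dr":[0.6,-7,0]},{"delta_pos":[0,0,0],"dr":[0.6,-7,0]},{"delta_pos":[0,0,0],"dr":[0.6,-7,0]},{"delta_pos":[0,0,0],"dr":[0.6,-7,0]},{"delta_pos":[0,0,0],"dr":[0.6,-7,0]}]'
python3 -m handwheel '[{"delta_pos":[0,0,0],"dr":[0.4,-4,0]},{"delta_pos":[0,0,0],"dr":[0,0,0]},{"delta_pos":[0,0,0],"dr":[0,0,0]}]'
python3 - <<'E'
from h import *
s=get_state();print(s["q"],s["moment"])
for q in("side","top","wrist"):
    im=grab_frame(q);cv2.imwrite(f"pics/{q}4.png",im[:,:,::-1])
S=lambda q,a,b,c,d,w,h:cv2.resize(cv2.imread(f"pics/{q}4.png")[c:d,a:b],(w,h),interpolation=cv2.INTER_CUBIC)
cv2.imwrite("pics/m4.png",np.hstack([S("side",220,340,110,230,400,400),S("top",190,290,100,200,400,400)]))
for c in("side","top","wrist"):
    for q in("boss_left","boss_right","toe","heel"): print(c,q,[(np.round(d["location"],1),round(d["conf"],2)) for d in mark_of(c,q)])
E
```

```text
t: 7.8
eef_pos: [0.7156, -0.0162, 0.1946]
ee_rot: [3.024, -0.545, 0.063]
force: [1.8, -1.2, -2.1]
width: 0.0053
gripper_force: 50.0
t: 8.1
eef_pos: [0.7196, -0.017, 0.2078]
ee_rot: [3.028, -0.575, 0.056]
force: [-0.7, -0.4, -6.0]
width: 0.0054
gripper_force: 50.0
[ 0.02804144  0.18328557 -0.8089061   1.56163922 -0.09893028  0.03240323] [ 0.54450207  3.00002916 -0.07168183]
side boss_left [(array([283.5, 256.5]), 0.93), (array([322. , 265.6]), 0.76), (array([330.8, 147.7]), 0.73), (array([354.5, 198.6]), 0.71), (array([158.7, 226.5]), 0.61)]
side boss_right [(array([282.2, 274.8]), 0.89), (array([354.9, 216.6]), 0.76), (array([337.9, 166. ]), 0.66), (array([317.3, 243.7]), 0.66), (array([170.4, 210.4]), 0.65), (array([220. , 133.6]), 0.58)]
side toe [(array([182.2, 205.7]), 0.93), (array([294.5, 171.8]), 0.85), (array([258.9, 243. ]), 0.82), (array([352.5, 242.5]), 0.77), (array([332.7, 190. ]), 0.61)]
side heel [(array([324.2, 207.8]), 0.98), (array([352.5, 253.5]), 0.95), (array([315.4, 180.4]), 0.78), (array([249.5, 256. ]), 0.73), (array([189.7, 222.2]), 0.62)]
top boss_left [(arr
[... 192 characters left out ...]
.78), (array([229.1, 161.9]), 0.66), (array([292.4, 106.9]), 0.64), (array([337. , 192.8]), 0.64)]
top toe [(array([328.7, 115.5]), 0.97), (array([267.9, 116.5]), 0.77), (array([320.9, 205.8]), 0.67), (array([281.6, 147.1]), 0.59), (array([265.6, 275.7]), 0.45), (array([382.3, 256.6]), 0.23)]
top heel [(array([315.4, 214.3]), 0.9), (array([265.2, 127.7]), 0.79), (array([280.2, 131.2]), 0.75), (array([266.6, 269. ]), 0.65)]
wrist boss_left [(array([394.7, 249.1]), 0.8), (array([276.8, 129.8]), 0.57)]
wrist boss_right [(array([397. , 140.3]), 0.93), (array([404.4, 337.1]), 0.66)]
wrist toe [(array([260.2, 179.8]), 0.89), (array([402.8, 181.7]), 0.77)]
wrist heel [(array([254. , 211.3]), 0.65)]
```

View pics/m4.png

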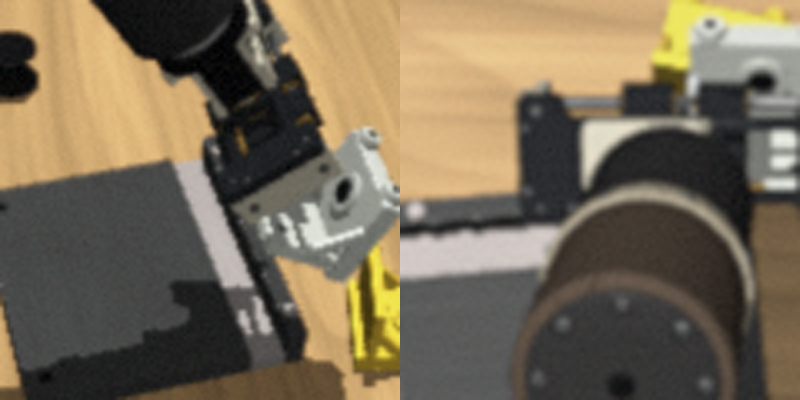

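The arm ran into its wrist singularity: joint 5 is near 0 and joint 4 has swung to 1.56. It drifted forward and up, still holding the bracket firmly. I fit the arm's geometry so I can see which tool tilts are reachable.

```bash
cat > kin.py <<'E'
import numpy as np
from scipy.optimize import least_squares
from scipy.spatial.transform import Rotation as Ro
Rz=lambda a:Ro.from_euler("z",a).as_matrix();Ry=lambda a:Ro.from_euler("y",a).as_matrix();Rx=lambda a:Ro.from_euler("x",a).as_matrix()
def fk(q,p):
    h,a1,d,L2,L3,a3,T,s4,s6=p[0],p[1],p[2],p[3],p[4],p[5],p[6],1,1
    R=Rz(q[0]);x=R@[a1,d,h];R=R@Ry(q[1]);x=x+R@[0,0,L2];R=R@Ry(-q[2]);x=x+R@[L3,0,a3]
    R=R@Rx(SG[0]*q[3])@Ry(-q[4]);x=x+R@[T,0,0];R=R@Rx(SG[1]*q[5])
    return x,R
SG=[1,1]
M=Ry(np.pi/2)
D=[([1.3931,.3594,.0111,-.0004,-1.2241,-.2881],[.303,.6027,.2446],[3.1399,-.0001,-.4659]),
([.4188,.223,-.1788,.0004,-1.1693,1.2308],[.5893,.0522,.2452],[3.1411,.0002,.0789]),
([.3181,.6883,.2618,-.1152,-1.6524,1.3653],[.6369,.0525,.1401],[-3.138,.52,.093]),
([.02804144,.18328557,-.8089061,1.56163922,-.09893028,.03240323],[.7196,-.017,.2078],[3.028,-.575,.056])]
def fit():
    best=None
    for s4 in(1,-1):
        for s6 in(1,-1):
            SG[:]=[s4,s6]
            def f(v):
                e=[];off=Ro.from_rotvec(v[7:10]).as_matrix()
                for q,x,r in D:
                    X,R=fk(q,v);e+=list(X-x);e+=list(.1*(Ro.from_matrix(R@off).inv()*Ro.from_euler("xyz",r)).as_rotvec())
                return e
            for a0 in([0,np.pi/2,0],[0,1.2,1.2],[1.5,0,1.5],[np.pi,0,0],[-1.2,1.2,-1.2],[1.2,1.2,1.2],[2.2,0,2.2]):
                r=least_squares(f,[.4,.05,-.19,.4,.4,0,.25]+a0)
                if best is None or r.cost<best[0]: best=(r.cost,(s4,s6),r.x)
    return best
if __name__=="__main__":
    b=fit();SG[:]=b[1];print(b[0],b[1],np.round(b[2],4))
    for q,x,r in D: print(fk(q,b[2])[0]-x)
E
python3 kin.py
```

```text
0.012140427999621037 (-1, -1) [-0.1314  0.4919 -0.1429  0.2853 -0.0496  0.1721  0.0951  2.4183 -2.4183
  2.4186]
[-0.05556863 -0.0332555  -0.02538587]
[-0.00437229  0.05169901 -0.01572593]
[0.02477439 0.02638949 0.04348382]
[-0.00302979 -0.11527173 -0.00237203]
```

```bash
sed -i 's/x=R@\[a1,d,h\]/x=R@[a1,0,h]/; s/x=x+R@\[T,0,0\]/x=x+R@[T,d,0]/' kin.py; python3 kin.py
```

```text
9.274290861844391e-09 (-1, -1) [ 1.9900e-01  0.0000e+00 -1.9180e-01  6.0160e-01  4.6360e-01 -1.0000e-04
  3.5910e-01 -1.2092e+00  1.2091e+00 -1.2093e+00]
[-3.50273026e-05 -1.75442131e-05  1.53438417e-05]
[2.18952509e-05 4.11612655e-05 2.47597863e-05]
[ 4.55847209e-06 -5.45123340e-05 -4.37572106e-05]
[ 9.71260114e-07 -5.46979874e-05  3.65358261e-06]
```

```bash
cat > ik.py <<'E'
from kin import *
import kin
b=[(-1,-1),np.array([.199,0,-.1918,.6016,.4636,-.0001,.3591,-1.2092,1.2091,-1.2093])]
SG[:]=b[0];OFF=Ro.from_rotvec(b[1][7:]).as_matrix()
lo=np.array([-3.07,-1.43,-1.02,-3.03,-3.05,-3.03]);hi=np.array([3.07,2.12,1.25,1.67,0,3.03])
def FK(q): x,R=fk(q,b[1]);return x,R@OFF
def tool(yaw,tilt): # tilt back positive about the yawed y axis (rad)
    return Rz(yaw)@Ry(tilt)@Rx(np.pi)
def IK(x,R,n=12,seed=0):
    rng=np.random.default_rng(seed);out=[]
    S=[[.4,.3,-.2,0,-1,1.2]]+[rng.uniform(lo,hi) for _ in range(n)]
    for s in S:
        f=lambda q:np.r_[FK(q)[0]-x,.3*(Ro.from_matrix(FK(q)[1].T@R)).as_rotvec()]
        r=least_squares(f,np.clip(s,lo+.01,hi-.01),bounds=(lo+.005,hi-.005))
        if r.cost<1e-8 and not any(np.abs(r.x-o).max()<.05 for o in out): out.append(r.x)
    return out
E
cat > a.py <<'E'
from ik import *
np.set_printoptions(precision=2,suppress=True)
yaw=.1
for x,y,z in((.64,.05,.12),(.669,.05,.066),(.62,.05,.066)):
  for ph in(0,20,30,35,40,45,50,55,60,70):
    print(x,z,ph,IK([x,y,z],tool(yaw,-np.radians(ph))))
E
python3 a.py
```

```text
0.64 0.12 0 [array([ 0.38,  0.41, -0.22,  0.  , -0.94,  1.29])]
0.64 0.12 20 [array([ 0.43,  0.25, -0.65,  0.32, -0.36,  0.96])]
0.64 0.12 30 []
0.64 0.12 35 []
0.64 0.12 40 []
0.64 0.12 45 []
0.64 0.12 50 []
0.64 0.12 55 [array([-0.27,  0.25, -0.62, -2.2 , -0.38, -2.25])]
0.64 0.12 60 [array([-0.38,  0.33, -0.75, -2.4 , -0.63, -1.95])]
0.64 0.12 70 [array([-0.48,  0.53, -0.89, -2.52, -1.1 , -1.66])]
0.669 0.066 0 [array([ 0.36,  0.5 , -0.2 ,  0.  , -0.86,  1.31])]
0.669 0.066 20 [array([ 0.38,  0.36, -0.69,  0.49, -0.21,  0.83])]
0.669 0.066 30 []
0.669 0.066 35 []
0.669 0.066 40 []
0.669 0.066 45 []
0.669 0.066 50 [array([-0.23,  0.37, -0.54, -2.2 , -0.32, -2.27])]
0.669 0.066 55 [array([-0.34,  0.44, -0.68, -2.44, -0.58, -1.92])]
0.669 0.066 60 [array([-0.4 ,  0.52, -0.76, -2.53, -0.8 , -1.76])]
0.669 0.066 70 [array([-0.46,  0.72, -0.86, -2.58, -1.23, -1.57])]
0.62 0.066 0 [array([ 0.39,  0.44, -0.32,  0.  , -0.81,  1.28])]
0.62 0.066 20 []
0.62 0.066 30 []
0.62 0.066 35 []
0.62 0.066 40 []
0.62 0.066 45 []
0.62 0.066 50 [array([-0.3 ,  0.34, -0.67, -2.27, -0.4 , -2.14])]
0.62 0.066 55 [array([-0.4 ,  0.42, -0.79, -2.44, -0.66, -1.86])]
0.62 0.066 60 [array([-0.46,  0.52, -0.87, -2.51, -0.9 , -1.69])]
0.62 0.066 70 [array([-0.53,  0.78, -0.96, -2.54, -1.36, -1.47])]
```

The fitted model matches to under 0.1 mm. On the normal branch the tool can tilt forward only about 20–25°. So I return to about 15° forward, which leaves the bracket turned about 45°, and set the heel edge on the ledge. Then I loosen the grip so the pads act as a friction hinge, and ease it over on that. First I work out the way back.

```bash
cat > a.py <<'E'
from ik import *
from station import get_state
np.set_printoptions(precision=3,suppress=True)
s=get_state();R=Ro.from_euler("xyz",s["ee_rot"]).as_matrix()
for x,y,z,ph in((.69,.02,.2,20),(.66,.05,.2,15),(.6,.05,.12,15),(.58,.05,.09,15),(.58,.05,.07,10)):
    T=tool(.095,-np.radians(ph));print(x,z,ph,IK([x,y,z],T),"d/30mm",(np.array([x,y,z])-s["eef_pos"])/.03,"dr",np.degrees(Ro.from_matrix(T@R.T).as_rotvec()))
E
python3 a.py
```

```text
0.69 0.2 20 [array([ 0.355,  0.237, -0.384,  0.153, -0.617,  1.201])] d/30mm [-1.005  1.164 -0.315] dr [ 4.817 13.509  4.989]
0.66 0.2 15 [array([ 0.414,  0.231, -0.357,  0.121, -0.738,  1.172])] d/30mm [-2.005  2.164 -0.315] dr [ 4.566 18.499  4.728]
0.6 0.12 15 [array([ 0.46 ,  0.225, -0.609,  0.194, -0.499,  1.047])] d/30mm [-4.005  2.164 -2.981] dr [ 4.566 18.499  4.728]
0.58 0.09 15 [array([ 0.474,  0.237, -0.705,  0.251, -0.396,  0.971])] d/30mm [-4.672  2.164 -3.981] dr [ 4.566 18.499  4.728]
0.58 0.07 10 [array([ 0.46 ,  0.301, -0.605,  0.129, -0.505,  1.099])] d/30mm [-4.672  2.164 -4.648] dr [ 4.309 23.49   4.461]
```

```bash
python3 -m handwheel '[{"delta_pos":[-0.25,0.27,-0.04],"dr":[0.6,2.3,0.6]},{"delta_pos":[-0.25,0.27,-0.04],"dr":[0.6,2.3,0.6]},{"delta_pos":[-0.25,0.27,-0.04],"dr":[0.6,2.3,0.6]},{"delta_pos":[-0.25,0.27,-0.04],"dr":[0.6,2.3,0.6]},{"delta_pos":[0,0,0],"dr":[0,0,0]},{"delta_pos":[0,0,0],"dr":[0,0,0]}]'; python3 -c "
from station import *;print(get_state()['q'].round(2))"; python3 a.py
```

```text
t: 9.45
eef_pos: [0.7197, -0.0074, 0.2232]
ee_rot: [3.039, -0.515, 0.066]
force: [-0.3, 0.8, -5.0]
width: 0.0054
gripper_force: 50.0
[ 0.31  0.19 -0.63  0.69 -0.35  0.69]
0.69 0.2 20 [array([ 0.355,  0.237, -0.384,  0.153, -0.617,  1.201])] d/30mm [-0.992  0.914 -0.773] dr [4.536 9.914 4.094]
0.66 0.2 15 [array([ 0.414,  0.231, -0.357,  0.121, -0.738,  1.172])] d/30mm [-1.992  1.914 -0.773] dr [ 4.243 14.903  3.858]
0.6 0.12 15 [array([ 0.46 ,  0.225, -0.609,  0.194, -0.499,  1.047])] d/30mm [-3.992  1.914 -3.44 ] dr [ 4.243 14.903  3.858]
0.58 0.09 15 [array([ 0.474,  0.237, -0.705,  0.251, -0.396,  0.971])] d/30mm [-4.658  1.914 -4.44 ] dr [ 4.243 14.903  3.858]
0.58 0.07 10 [array([ 0.46 ,  0.301, -0.605,  0.129, -0.505,  1.099])] d/30mm [-4.658  1.914 -5.106] dr [ 3.944 19.891  3.616]
```

```bash
python3 -m handwheel '[{"delta_pos":[-0.33,0.32,-0.13],"dr":[0.7,2.5,0.65]},{"delta_pos":[-0.33,0.32,-0.13],"dr":[0.7,2.5,0.65]},{"delta_pos":[-0.33,0.32,-0.13],"dr":[0.7,2.5,0.65]},{"delta_pos":[-0.33,0.32,-0.13],"dr":[0.7,2.5,0.65]},{"delta_pos":[-0.33,0.32,-0.13],"dr":[0.7,2.5,0.65]},{"delta_pos":[-0.33,0.32,-0.13],"dr":[0.7,2.5,0.65]},{"delta_pos":[0,0,0],"dr":[0,0,0]},{"delta_pos":[0,0,0],"dr":[0,0,0]}]'; python3 -c "
from station import *;print(get_state()['q'].round(2))"; python3 a.py
python3 - <<'E'
from h import *
a=grab_frame("side");b=grab_frame("wrist")
m=np.hstack([cv2.resize(a[130:230,230:330],(400,400),interpolation=cv2.INTER_CUBIC),cv2.resize(b[60:310,130:380],(400,400),interpolation=cv2.INTER_CUBIC)])
cv2.imwrite("pics/m5.png",m[:,:,::-1])
E
```

```text
t: 10.25
eef_pos: [0.6602, 0.0471, 0.1993]
ee_rot: [3.138, -0.26, 0.093]
force: [-0.2, -0.7, -5.8]
width: 0.0052
gripper_force: 50.0
[ 0.41  0.23 -0.36  0.12 -0.74  1.17]
0.69 0.2 20 [array([ 0.355,  0.237, -0.384,  0.153, -0.617,  1.201])] d/30mm [ 0.992 -0.905  0.025] dr [ 0.651 -5.074  0.149]
0.66 0.2 15 [array([ 0.414,  0.231, -0.357,  0.121, -0.738,  1.172])] d/30mm [-0.008  0.095  0.025] dr [ 0.183 -0.096  0.141]
0.6 0.12 15 [array([ 0.46 ,  0.225, -0.609,  0.194, -0.499,  1.047])] d/30mm [-2.008  0.095 -2.642] dr [ 0.183 -0.096  0.141]
0.58 0.09 15 [array([ 0.474,  0.237, -0.705,  0.251, -0.396,  0.971])] d/30mm [-2.675  0.095 -3.642] dr [ 0.183 -0.096  0.141]
0.58 0.07 10 [array([ 0.46 ,  0.301, -0.605,  0.129, -0.505,  1.099])] d/30mm [-2.675  0.095 -4.308] dr [-0.286  4.882  0.134]
```

View pics/m5.png

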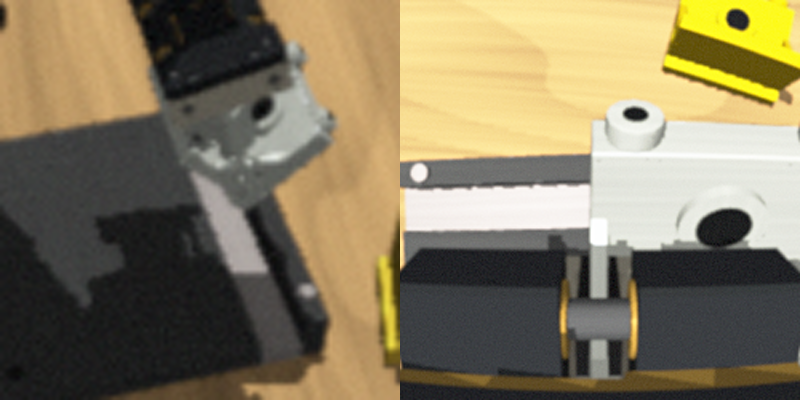

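The arm is back in its normal configuration. The wrist view shows the rib in the same place between the pads, so there was no slip and the bracket is turned 45°. Now I lower the heel edge onto the ledge.

```bash
python3 -m handwheel '[{"delta_pos":[-0.05,0,-0.7],"dr":[0,0,0.5]},{"delta_pos":[-0.05,0,-0.8],"dr":[0,0,0.5]},{"delta_pos":[-0.05,0,-0.8],"dr":[0,0,0]},{"delta_pos":[0,0,-0.7],"dr":[0,0,0]},{"delta_pos":[0,0,-0.5],"dr":[0,0,0]},{"delta_pos":[0,0,-0.3],"dr":[0,0,0]},{"delta_pos":[0,0,0],"dr":[0,0,0]},{"delta_pos":[0,0,0],"dr":[0,0,0]}]'
python3 -m handwheel '[{"delta_pos":[0,0,-0.06],"dr":[0,0,0]},{"delta_pos":[0,0,0],"dr":[0,0,0]}]';python3 -m handwheel '[{"delta_pos":[0,0,-0.06],"dr":[0,0,0]},{"delta_pos":[0,0,0],"dr":[0,0,0]}]';python3 -m handwheel '[{"delta_pos":[0,0,-0.06],"dr":[0,0,0]},{"delta_pos":[0,0,0],"dr":[0,0,0]}]'
```

```text
t: 11.15
eef_pos: [0.6554, 0.049, 0.0855]
ee_rot: [3.141, -0.259, 0.112]
force: [-0.1, -0.5, -4.9]
width: 0.0052
gripper_force: 50.0
t: 11.35
eef_pos: [0.6553, 0.0492, 0.0839]
ee_rot: [-3.141, -0.259, 0.112]
force: [-0.3, 0.1, -5.8]
width: 0.0057
gripper_force: 50.0
t: 11.55
eef_pos: [0.6549, 0.0491, 0.0814]
ee_rot: [3.142, -0.258, 0.112]
force: [-0.0, -0.9, -6.2]
width: 0.0054
gripper_force: 50.0
t: 11.75
eef_pos: [0.6547, 0.0491, 0.0792]
ee_rot: [3.141, -0.258, 0.112]
force: [0.6, 1.0, -6.4]
width: 0.0054
gripper_force: 50.0
```

```bash
python3 -m handwheel '[{"delta_pos":[0,0,-0.05],"dr":[0,0,0]},{"delta_pos":[0,0,0],"dr":[0,0,0]}]';python3 -m handwheel '[{"delta_pos":[0,0,-0.05],"dr":[0,0,0]},{"delta_pos":[0,0,0],"dr":[0,0,0]}]';python3 -m handwheel '[{"delta_pos":[0,0,-0.05],"dr":[0,0,0]},{"delta_pos":[0,0,0],"dr":[0,0,0]}]'
```

```text
t: 11.95
eef_pos: [0.6547, 0.049, 0.0777]
ee_rot: [3.141, -0.257, 0.112]
force: [-0.7, 0.4, -5.5]
width: 0.0056
gripper_force: 50.0
t: 12.15
eef_pos: [0.655, 0.0492, 0.0765]
ee_rot: [3.142, -0.258, 0.112]
force: [-0.2, 1.0, -4.3]
width: 0.0052
gripper_force: 50.0
t: 12.35
eef_pos: [0.6553, 0.0494, 0.0753]
ee_rot: [-3.141, -0.259, 0.112]
force: [-0.1, 0.9, -2.6]
width: 0.0053
gripper_force: 50.0
```

Heel contact at TCP z ≈ 0.0765, as predicted. Next I loosen the grip to a friction hinge and start the arc, watching the boss in the wrist picture to read the turn.

```bash
cat > rho.py <<'E'
from h import *
from scipy.spatial.transform import Rotation as Ro
def tell(H=np.array([-.030,.0415,.0325]),ahead=.0125):
    s=get_state();Rt=Ro.from_euler("xyz",s["ee_rot"]).as_matrix();hw=s["eef_pos"]+ahead*Rt[:,2]
    k,E=wcam();grab_frame("wrist");L=mark_of("wrist","boss_left");B=mark_of("wrist","boss_right")
    yt=-Rt[:,1];yaw=np.arctan2(-yt[0],yt[1])
    def pix(w):
        c=E[:3,:3]@w+E[:3,3];r=np.hypot(c[0],c[1]);th=np.arctan2(r,c[2]);return np.array([k["cx"]+k["fx"]*th*c[0]/r,k["cy"]+k["fy"]*th*c[1]/r])
    print("t",s["t"],"eef",s["eef_pos"].round(4),"F",s["force"].round(1),"q",s["q"].round(2))
    print("L",[(np.round(d["location"]),round(d["conf"],2)) for d in L],"R",[(np.round(d["location"]),round(d["conf"],2)) for d in B])
    for rho in range(35,106,10):
        Rb=Ro.from_euler("zy",[yaw,np.radians(90-rho)],).as_matrix() if 0 else Ro.from_euler("z",yaw).as_matrix()@Ro.from_euler("y",np.radians(90-rho)).as_matrix()
        f=lambda b:hw+Rb@(np.array(b)-H)
        print(rho,"L",pix(f([-.009,.032,.088])).round(0),"R",pix(f([-.009,-.032,.088])).round(0),"origin",f([0,0,0]).round(3))
if __name__=="__main__": tell()
E
python3 rho.py
python3 -m handwheel '[{"delta_pos":[0,0,0],"dr":[0,0,0]},{"delta_pos":[-0.08,-0.01,0],"dr":[0,0,0]},{"delta_pos":[-0.08,-0.01,0],"dr":[0,0,-0]},{"delta_pos":[-0.08,-0.01,-0.02],"dr":[0,0,0]},{"delta_pos":[-0.08,-0.01,-0.03],"dr":[0,0,0]},{"delta_pos":[0,0,0],"dr":[0,0,0]}]' - 12
python3 rho.py
```

```text
t 12.35 eef [0.6553 0.0494 0.0753] F [-0.1  0.9 -2.6] q [ 0.41  0.36 -0.52  0.18 -0.44  1.12]
L [(array([273., 130.]), 0.92)] R [(array([415.,  12.]), 0.73), (array([396., 137.]), 0.71), (array([488., 158.]), 0.67)]
35 L [274. 131.] R [389. 135.] origin [0.654 0.007 0.02 ]
45 L [275. 135.] R [398. 139.] origin [0.661 0.008 0.019]
55 L [277. 142.] R [406. 146.] origin [0.669 0.009 0.019]
65 L [278. 155.] R [415. 158.] origin [0.676 0.01  0.021]
75 L [280. 173.] R [423. 175.] origin [0.684 0.011 0.024]
85 L [281. 196.] R [429. 195.] origin [0.69  0.012 0.028]
95 L [282. 223.] R [433. 219.] origin [0.696 0.012 0.033]
105 L [282. 252.] R [434. 244.] origin [0.7   0.013 0.04 ]
t: 13.1
eef_pos: [0.6462, 0.0482, 0.0745]
ee_rot: [-3.141, -0.26, 0.112]
force: [2.4, -0.7, 1.0]
width: 0.0059
gripper_force: 12.0
t 13.1 eef [0.6462 0.0482 0.0745] F [ 2.4 -0.7  1. ] q [ 0.41  0.35 -0.55  0.19 -0.43  1.11]
L [(array([274., 126.]), 0.96)] R [(array([487., 150.]), 0.95), (array([400., 138.]), 0.82), (array([412.,   6.]), 0.78)]
35 L [274. 131.] R [389. 135.] origin [0.645 0.006 0.019]
45 L [275. 134.] R [398. 138.] origin [0.652 0.007 0.018]
55 L [277. 142.] R [406. 146.] origin [0.66  0.008 0.019]
65 L [278. 155.] R [415. 158.] origin [0.667 0.009 0.02 ]
75 L [280. 173.] R [423. 175.] origin [0.674 0.01  0.023]
85 L [281. 196.] R [429. 195.] origin [0.681 0.01  0.027]
95 L [282. 223.] R [433. 219.] origin [0.687 0.011 0.033]
105 L [282. 251.] R [434. 244.] origin [0.691 0.012 0.039]
```

It slid instead of hinging: the friction is about 0.4 and the lever is too short. The channel step makes a better catch. I re-grip, lift a little, feel for the fence with the back, retreat a few mm, and drop the heel edge just behind the step. Pulling the rib back then tips the bracket against the step.

```bash
python3 -m handwheel '[{"delta_pos":[0,0,0],"dr":[0,0,0]},{"delta_pos":[0,0,0],"dr":[0,0,0]},{"delta_pos":[0,0,0.15],"dr":[0,0,0]},{"delta_pos":[0,0,0.15],"dr":[0.1,-1.5,0]},{"delta_pos":[0.2,0.02,0],"dr":[0.1,-1.5,0]},{"delta_pos":[0.2,0.02,0],"dr":[0,0,0]},{"delta_pos":[0.2,0.02,0],"dr":[0,0,0]},{"delta_pos":[0,0,0],"dr":[0,0,0]}]' - 50
python3 -m handwheel '[{"delta_pos":[0.1,0.01,0],"dr":[0,0,0]},{"delta_pos":[0,0,0],"dr":[0,0,0]}]';python3 -m handwheel '[{"delta_pos":[0.1,0.01,0],"dr":[0,0,0]},{"delta_pos":[0,0,0],"dr":[0,0,0]}]';python3 -m handwheel '[{"delta_pos":[0.1,0.01,0],"dr":[0,0,0]},{"delta_pos":[0,0,0],"dr":[0,0,0]}]'
```

```text
t: 14.05
eef_pos: [0.6638, 0.0497, 0.0819]
ee_rot: [3.139, -0.309, 0.112]
force: [-0.2, -0.2, -5.3]
width: 0.0056
gripper_force: 50.0
t: 14.25
eef_pos: [0.6666, 0.05, 0.0822]
ee_rot: [3.139, -0.31, 0.112]
force: [-0.0, 0.3, -4.9]
width: 0.0058
gripper_force: 50.0
t: 14.45
eef_pos: [0.6697, 0.0504, 0.0826]
ee_rot: [3.139, -0.311, 0.113]
force: [0.4, 0.9, -5.1]
width: 0.0054
gripper_force: 50.0
t: 14.65
eef_pos: [0.6727, 0.0507, 0.0826]
ee_rot: [3.139, -0.311, 0.113]
force: [-0.1, -0.0, -4.9]
width: 0.0054
gripper_force: 50.0
```

```bash
python3 -m handwheel '[{"delta_pos":[0.1,0.01,0],"dr":[0,0,0]},{"delta_pos":[0.1,0.01,0],"dr":[0,0,0]},{"delta_pos":[0,0,0],"dr":[0,0,0]}]';for i in 1 2 3; do :; done; python3 -m handwheel '[{"delta_pos":[0.1,0.01,0],"dr":[0,0,0]},{"delta_pos":[0,0,0],"dr":[0,0,0]}]';python3 -m handwheel '[{"delta_pos":[0.1,0.01,0],"dr":[0,0,0]},{"delta_pos":[0,0,0],"dr":[0,0,0]}]'
```

```text
t: 14.95
eef_pos: [0.6789, 0.0513, 0.0826]
ee_rot: [3.139, -0.311, 0.113]
force: [-0.0, 0.4, -5.5]
width: 0.0057
gripper_force: 50.0
t: 15.15
eef_pos: [0.6817, 0.0516, 0.0826]
ee_rot: [3.139, -0.311, 0.113]
force: [-0.0, -0.3, -6.4]
width: 0.0053
gripper_force: 50.0
t: 15.35
eef_pos: [0.6848, 0.0519, 0.0826]
ee_rot: [3.139, -0.311, 0.113]
force: [0.0, 0.3, -5.5]
width: 0.0054
gripper_force: 50.0
```

```bash
python3 -m handwheel '[{"delta_pos":[0.1,0.01,0],"dr":[0,0,0]},{"delta_pos":[0,0,0],"dr":[0,0,0]}]'; python3 -m handwheel '[{"delta_pos":[0.1,0.01,0],"dr":[0,0,0]},{"delta_pos":[0,0,0],"dr":[0,0,0]}]';python3 -m handwheel '[{"delta_pos":[0.1,0.01,0],"dr":[0,0,0]},{"delta_pos":[0,0,0],"dr":[0,0,0]}]'
```

```text
t: 15.55
eef_pos: [0.6871, 0.052, 0.0822]
ee_rot: [3.139, -0.309, 0.112]
force: [-1.8, -0.1, -4.4]
width: 0.0056
gripper_force: 50.1
t: 15.75
eef_pos: [0.6882, 0.0522, 0.0821]
ee_rot: [3.139, -0.307, 0.112]
force: [-13.4, 4.7, 5.2]
width: 0.0054
gripper_force: 50.1
t: 15.95
eef_pos: [0.6905, 0.0525, 0.0827]
ee_rot: [3.138, -0.306, 0.112]
force: [-21.0, 7.1, 13.1]
width: 0.0057
gripper_force: 50.0
```

Fence touched at TCP x ≈ 0.687, which agrees with the measured jig pose to about 2 mm. I retreat and drop the edge behind the step.

```bash
python3 -m handwheel '[{"delta_pos":[-0.2,-0.02,0],"dr":[0,0,0]},{"delta_pos":[-0.2,-0.02,0],"dr":[0,0,0]},{"delta_pos":[-0.2,-0.02,0],"dr":[0,0,0]},{"delta_pos":[0,0,0],"dr":[0,0,0]},{"delta_pos":[0,0,-0.1],"dr":[0,0,0]},{"delta_pos":[0,0,0],"dr":[0,0,0]}]'; python3 -m handwheel '[{"delta_pos":[0,0,-0.1],"dr":[0,0,0]},{"delta_pos":[0,0,0],"dr":[0,0,0]}]';python3 -m handwheel '[{"delta_pos":[0,0,-0.07],"dr":[0,0,0]},{"delta_pos":[0,0,0],"dr":[0,0,0]}]';  python3 rho.py | head -4
```

```text
t: 16.55
eef_pos: [0.6754, 0.0508, 0.079]
ee_rot: [3.139, -0.31, 0.112]
force: [0.3, 0.3, -5.3]
width: 0.0051
gripper_force: 50.0
t: 16.75
eef_pos: [0.6751, 0.0508, 0.0758]
ee_rot: [3.139, -0.309, 0.112]
force: [0.6, -0.8, -5.9]
width: 0.0054
gripper_force: 50.0
t: 16.95
eef_pos: [0.6752, 0.0508, 0.074]
ee_rot: [3.139, -0.31, 0.112]
force: [-0.2, 0.2, -5.5]
width: 0.0054
gripper_force: 50.0
t 16.95 eef [0.6752 0.0508 0.074 ] F [-0.2  0.2 -5.5] q [ 0.4   0.38 -0.56  0.26 -0.35  1.05]
L [(array([354.,   9.]), 0.93), (array([275., 129.]), 0.69)] R [(array([414.,  36.]), 0.71), (array([486., 187.]), 0.64), (array([397., 136.]), 0.6)]
35 L [273. 131.] R [387. 135.] origin [0.674 0.009 0.019]
45 L [275. 133.] R [395. 137.] origin [0.682 0.01  0.018]
```

It is below ledge height with no contact, so the edge is behind the step. I lower a little more, then pull back against the step.

```bash
python3 -m handwheel '[{"delta_pos":[0,0,-0.06],"dr":[0,0,0]},{"delta_pos":[0,0,0],"dr":[0,0,0]}]'; python3 -m handwheel '[{"delta_pos":[-0.1,-0.01,0],"dr":[0,0,0]},{"delta_pos":[0,0,0],"dr":[0,0,0]}]';python3 -m handwheel '[{"delta_pos":[-0.1,-0.01,0],"dr":[0,0,0]},{"delta_pos":[0,0,0],"dr":[0,0,0]}]'
```

```text
t: 17.3
eef_pos: [0.6753, 0.051, 0.0725]
ee_rot: [3.139, -0.31, 0.113]
force: [0.6, -0.6, -4.9]
width: 0.0055
gripper_force: 50.0
t: 17.5
eef_pos: [0.6728, 0.051, 0.0732]
ee_rot: [3.139, -0.312, 0.113]
force: [3.4, 0.0, -5.2]
width: 0.0054
gripper_force: 50.1
t: 17.7
eef_pos: [0.6705, 0.051, 0.0738]
ee_rot: [3.14, -0.313, 0.113]
force: [5.1, 0.1, -2.4]
width: 0.0055
gripper_force: 50.1
```

```bash
python3 -m handwheel '[{"delta_pos":[0,0,0],"dr":[0,0,0]},{"delta_pos":[0.03,0,-0.06],"dr":[0,0,0]},{"delta_pos":[0,0,-0.06],"dr":[0,0,0]},{"delta_pos":[0,0,0],"dr":[0,0,0]}]' - 12; python3 -m handwheel '[{"delta_pos":[-0.02,0,-0.06],"dr":[0,0,0]},{"delta_pos":[-0.02,0,-0.06],"dr":[0,0,0]},{"delta_pos":[0,0,0],"dr":[0,0,0]}]'; python3 rho.py
```

```text
t: 18.1
eef_pos: [0.6723, 0.0512, 0.0709]
ee_rot: [3.14, -0.315, 0.113]
force: [3.7, 0.8, 5.7]
width: 0.006
gripper_force: 12.0
t: 18.4
eef_pos: [0.6726, 0.0517, 0.0688]
ee_rot: [3.141, -0.318, 0.113]
force: [4.2, 1.2, 10.1]
width: 0.0057
gripper_force: 12.0
t 18.4 eef [0.6726 0.0517 0.0688] F [ 4.2  1.2 10.1] q [ 0.4   0.38 -0.59  0.29 -0.32  1.02]
L [(array([355.,   4.]), 0.67), (array([272., 128.]), 0.64)] R [(array([493., 182.]), 0.84), (array([416.,  35.]), 0.7), (array([398., 138.]), 0.55)]
35 L [273. 131.] R [387. 135.] origin [0.672 0.01  0.014]
45 L [275. 133.] R [395. 137.] origin [0.679 0.011 0.013]
55 L [276. 139.] R [403. 143.] origin [0.687 0.012 0.013]
65 L [278. 150.] R [412. 153.] origin [0.695 0.012 0.015]
75 L [279. 166.] R [420. 168.] origin [0.702 0.013 0.018]
85 L [281. 188.] R [427. 188.] origin [0.708 0.014 0.022]
95 L [282. 214.] R [432. 210.] origin [0.714 0.015 0.027]
105 L [282. 242.] R [434. 235.] origin [0.718 0.015 0.033]
```

It is now wedged, with the heel edge behind the step and the back near the fence top. That is a stable rest at about 50°. So I release, regrip the rib with the tool tilted back about 22°, and turn the remaining 40° with a firm grip.

```bash
python3 -m handwheel '[{"delta_pos":[0.03,0,0.06],"dr":[0,0,0]},{"delta_pos":[0,0,0],"dr":[0,0,0]}]' - 4; python3 -m handwheel '[{"delta_pos":[0,0,0],"dr":[0,0,0]},{"delta_pos":[0,0,0],"dr":[0,0,0]},{"delta_pos":[0,0,0],"dr":[0,0,0]},{"delta_pos":[0,0,0],"dr":[0,0,0]},{"delta_pos":[0,0,0],"dr":[0,0,0]},{"delta_pos":[0,0,0],"dr":[0,0,0]},{"delta_pos":[0,0,0],"dr":[0,0,0]},{"delta_pos":[0,0,0],"dr":[0,0,0]}]' -1; python3 rho.py | head -5
python3 -m handwheel '[{"delta_pos":[-0.15,-0.02,0.4],"dr":[0,0,0]},{"delta_pos":[-0.15,-0.02,0.4],"dr":[0,0,0]},{"delta_pos":[-0.15,0,0.6],"dr":[0,0,0]},{"delta_pos":[0,0,0.7],"dr":[0,5,0]},{"delta_pos":[0,0,0.7],"dr":[0,8,0]},{"delta_pos":[0,0,0],"dr":[0,5,0]},{"delta_pos":[0,0,0],"dr":[0,0,0]},{"delta_pos":[0,0,0],"dr":[0,0,0]}]'
python3 - <<'E'
from h import *
c=wcam();b=grab_frame("wrist");print(get_state()["eef_pos"],get_state()["ee_rot"])
import pickle;pickle.dump(c,open("c6.pkl","wb"))
a=grab_frame("side")
for q in("boss_left","boss_right","toe","heel"): print(q,[(np.round(d["location"],1),round(d["conf"],2)) for d in mark_of("wrist",q)],[(np.round(d["location"],1),round(d["conf"],2)) for d in mark_of("side",q)])
cv2.imwrite("pics/w6.png",b[:,:,::-1])
m=np.hstack([cv2.resize(a[150:230,230:330],(350,280),interpolation=cv2.INTER_CUBIC),cv2.resize(b[30:230,180:420],(450,375),interpolation=cv2.INTER_CUBIC)[:280]]) if 0 else np.vstack([np.pad(cv2.resize(a[140:220,230:330],(350,280),interpolation=cv2.INTER_CUBIC),((0,0),(0,450),(0,0))),cv2.resize(b[60:160,160:410],(800,320),interpolation=cv2.INTER_CUBIC)])
cv2.imwrite("pics/m6.png",m[:,:,::-1])
E
```

```text
t: 18.75
eef_pos: [0.6713, 0.051, 0.0686]
ee_rot: [3.14, -0.313, 0.113]
force: [2.6, 3.0, 6.0]
width: 0.006
gripper_force: 4.5
t: 19.55
eef_pos: [0.6697, 0.0502, 0.067]
ee_rot: [3.139, -0.31, 0.112]
force: [1.3, 2.0, 1.6]
width: 0.0645
gripper_force: 1.1
t 19.55 eef [0.6697 0.0502 0.067 ] F [1.3 2.  1.6] q [ 0.4   0.38 -0.58  0.29 -0.32  1.02]
L [(array([353.,   0.]), 0.96), (array([279., 136.]), 0.56)] R [(array([490., 182.]), 0.86), (array([408., 138.]), 0.63), (array([418.,  30.]), 0.58)]
35 L [273. 131.] R [387. 135.] origin [0.669 0.008 0.012]
45 L [275. 133.] R [395. 137.] origin [0.676 0.009 0.011]
55 L [276. 139.] R [404. 143.] origin [0.684 0.01  0.011]
t: 20.5
eef_pos: [0.6565, 0.0481, 0.1471]
ee_rot: [-3.114, -0.022, 0.105]
force: [0.2, -0.1, -1.2]
width: 0.0878
gripper_force: 0.0
[0.65591478 0.04792522 0.14686063] [-3.11487054 -0.02149247  0.10486751]
boss_left [(array([270.7, 115.1]), 0.97), (array([496.4, 149.9]), 0.7)] [(array([158.9, 225.8]), 0.9), (array([324., 269.]), 0.83), (array([300.6, 168.9]), 0.73), (array([352.5, 199. ]), 0.61), (array([284.2, 257.1]), 0.58)]
boss_right [(array([458.8, 135.1]), 0.84), (array([364.9, 110.8]), 0.66)] [(array([355.3, 214.3]), 0.97), (array([312. , 186.9]), 0.9), (array([281.3, 275.2]), 0.9), (array([169. , 210.2]), 0.87), (array([316.5, 244.6]), 0.56)]
toe [(array([317.3, 240.2]), 0.96), (array([385.5,  34.6]), 0.95)] [(array([329.6, 188.5]), 0.86), (array([351.8, 243.2]), 0.79), (array([259.7, 244.3]), 0.74), (array([182.8, 206. ]), 0.72), (array([272.9, 193. ]), 0.56)]
heel [(array([302. , 167.3]), 0.86), (array([357.1,  61.1]), 0.81), (array([269.2, 110.9]), 0.38)] [(array([247.5, 257.5]), 0.82), (array([322.9, 209.5]), 0.8), (array([351. , 249.6]), 0.77), (array([290.6, 198.8]), 0.76), (array([190.2, 223.8]), 0.68)]
```

View pics/m6.png

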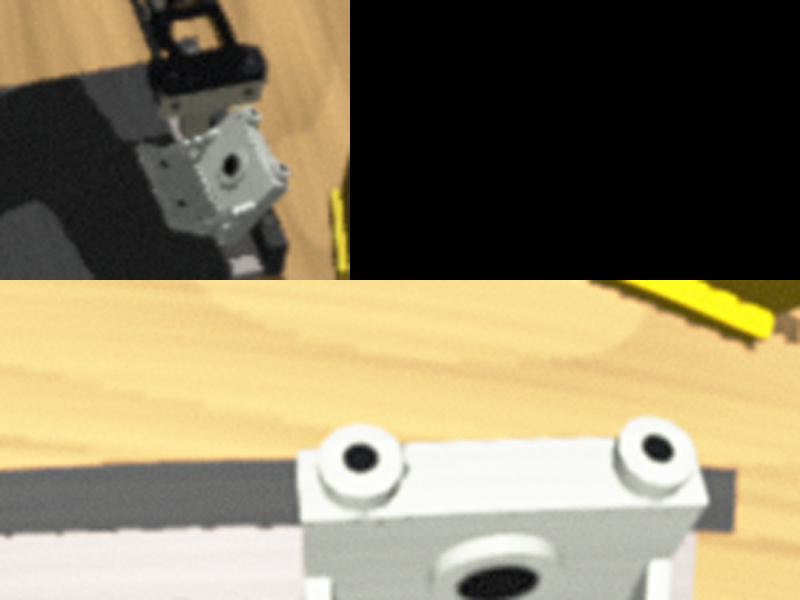

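The side view shows the bracket leaning back steadily with its foot raised. The wrist view shows the boss tops in full at about (360,458) and (655,447) in the crop, and the heel in the channel. I fit its pose from the marks in both cameras.

```bash
cat > fitb.py <<'E'
from h import *
from scipy.spatial.transform import Rotation as Ro
from scipy.optimize import least_squares
PT={"boss_left":[-.009,.032,.088],"boss_right":[-.009,-.032,.088],"toe":[-.078,0,.013],"heel":[-.009,0,0]}
def proj(cam,w,fish):
    k,E=cam;c=E[:3,:3]@w+E[:3,3]
    if not fish: return np.array([k["cx"]+k["fx"]*c[0]/c[2],k["cy"]+k["fy"]*c[1]/c[2]])
    r=np.hypot(c[0],c[1]);t=np.arctan2(r,c[2]);return np.array([k["cx"]+k["fx"]*t*c[0]/r,k["cy"]+k["fy"]*t*c[1]/r])
def pose(v): return v[:3],Ro.from_euler("z",v[3]).as_matrix()@Ro.from_euler("y",np.pi/2-v[4]).as_matrix()
def fit(obs,cams,x0):
    f=lambda v:np.concatenate([(proj(cams[c],pose(v)[0]+pose(v)[1]@np.array(PT[n]),c=="wrist")-p) for c,n,p in obs])
    r=least_squares(f,x0,loss="soft_l1",f_scale=2.,x_scale=[.01,.01,.01,.1,.1]);return r.x,f(r.x).reshape(-1,2)
def cams(w=None):
    d={c:(calibration(c),np.array(calibration(c)["extrinsics"])) for c in("side","top")};d["wrist"]=w or wcam();return d
E
cat > a.py <<'E'
from fitb import *;import pickle
np.set_printoptions(precision=4,suppress=True)
C=cams(pickle.load(open("c6.pkl","rb")))
obs=[("wrist","boss_left",[270.7,115.1]),("wrist","boss_right",[364.9,110.8]),("wrist","toe",[317.3,240.2]),("side","boss_left",[300.6,168.9]),("side","boss_right",[312,186.9]),("side","toe",[272.9,193]),("side","heel",[290.6,198.8])]
v,e=fit(obs,C,[.68,.01,.014,.1,.9]);print(v,np.degrees(v[4]));print(e)
J=np.array([.621,.054]);d=v[:2]-J;c,s=np.cos(.107),np.sin(.107);print("jig",d[0]*c+d[1]*s,-d[0]*s+d[1]*c)
E
python3 a.py
```

```text
[0.6895 0.0074 0.0156 0.1859 0.9741] 55.81137441754806
[[-0.3018  0.197 ]
 [ 0.3656  0.1397]
 [ 0.3692 -0.9143]
 [ 0.666   1.9391]
 [-2.021  -0.8199]
 [ 0.6095 -1.4696]
 [-2.4346 -0.6292]]
jig 0.0630893332810014 -0.053689431337168705
```

```bash
cat >> a.py <<'E'
import fitb
from ik import IK,tool
g=lambda u:np.array([u[0],u[1],u[2],.110,u[3]])
f=lambda u:np.concatenate([(proj(C[c],pose(g(u))[0]+pose(g(u))[1]@np.array(PT[n]),c=="wrist")-p) for c,n,p in obs])
r=least_squares(f,[.68,.01,.014,.9],loss="soft_l1",f_scale=2.,x_scale=[.01,.01,.01,.1]);u=g(r.x);print("yaw fixed",u,np.degrees(u[4]));print(f(r.x).reshape(-1,2))
o,R=pose(u);s=get_state()
tcp=o+R@np.array([-.0355,.0415,.0455]);th=np.pi/2-u[4]-np.radians(17);T=tool(.11,th);Rc=Ro.from_euler("xyz",s["ee_rot"]).as_matrix()
print("tcp",tcp,"tilt back",np.degrees(th),"tool z",T[:,2],"from now /30mm",(tcp-s["eef_pos"])/.03,"dr",np.degrees(Ro.from_matrix(T@Rc.T).as_rotvec()))
print("hover 60mm back",(tcp-.06*T[:,2]-s["eef_pos"])/.03)
yb=np.array([-np.sin(.107),np.cos(.107)]);xb=np.array([np.cos(.107),np.sin(.107)])
print("final IK",IK(np.r_[np.array([.621,.054])+xb*.0455+yb*(-.0537+.0415),.0575],tool(.107,-np.radians(17))))
E
python3 a.py
```

```text
[0.6895 0.0074 0.0156 0.1859 0.9741] 55.81137441754806
[[-0.3018  0.197 ]
 [ 0.3656  0.1397]
 [ 0.3692 -0.9143]
 [ 0.666   1.9391]
 [-2.021  -0.8199]
 [ 0.6095 -1.4696]
 [-2.4346 -0.6292]]
jig 0.0630893332810014 -0.053689431337168705
yaw fixed [0.6883 0.0093 0.0142 0.11   0.9622] 55.12899470949652
[[ 1.1285 -3.6539]
 [ 0.9772  3.6385]
 [-7.6502 -0.6106]
 [ 1.5141  2.4559]
 [-2.7185  0.049 ]
 [-0.1424 -2.9092]
 [-3.0017 -0.9636]]
tcp [0.6807 0.0503 0.0719] tilt back 17.871005290503483 tool z [-0.305  -0.0337 -0.9517] from now /30mm [ 0.7962  0.0661 -2.5098] dr [-3.5609 18.8532  0.4767]
hover 60mm back [ 1.4062  0.1335 -0.6063]
final IK [array([ 0.3973,  0.3917, -0.5782,  0.2642, -0.3266,  1.0415])]
```

```bash
cat > b.py <<'E'
from fitb import *;import pickle
np.set_printoptions(precision=2,suppress=True)
C=cams(pickle.load(open("c6.pkl","rb")))
for yaw in(.09,.107,.125,.186):
    c,s=np.cos(yaw),np.sin(yaw);J=np.array([.621,.054])
    print(yaw,"rear",[proj(C["wrist"],np.r_[J+np.array([c*.1-s*y,s*.1+c*y]),.042],1) for y in(.1,.05,.0,-.12)],"front",[proj(C["wrist"],np.r_[J+np.array([c*.082-s*y,s*.082+c*y]),.042],1) for y in(.1,.05,.0)])
E
python3 b.py
python3 - <<'E'
import cv2,numpy as np
b=cv2.imread("pics/w6.png");g=cv2.cvtColor(b,cv2.COLOR_BGR2GRAY).astype(int)
for x in(165,180,200,220,240,250): 
    col=g[100:170,x];d=np.diff(col);print(x,"rear edge",100+int(d.argmin()),"front edge",100+int(d.argmax()))
for x in(262,275,290,310,330,350,365,375): col=g[85:150,x];print(x,"wall top rear",85+int(np.diff(g[85:125,x]).argmax()),[int(v) for v in col[20:60:3]])
E
```

```text
0.09 rear [array([133.89, 120.34]), array([188.29, 118.46]), array([248.03, 118.22]), array([386.97, 124.95])] front [array([134.52, 140.7 ]), array([188.51, 139.76]), array([247.77, 139.98])]
0.107 rear [array([132.23, 122.36]), array([186.35, 119.52]), array([245.96, 118.21]), array([385.34, 122.48])] front [array([133.21, 142.66]), array([186.94, 140.79]), array([246.08, 139.97])]
0.125 rear [array([130.52, 124.53]), array([184.32, 120.69]), array([243.76, 118.25]), array([383.56, 119.89])] front [array([131.87, 144.76]), array([185.31, 141.9 ]), array([244.29, 139.99])]
0.186 rear [array([125.1 , 132.08]), array([177.67, 124.89]), array([236.34, 118.68]), array([377.07, 111.32])] front [array([127.67, 152.  ]), array([179.98, 145.89]), array([238.26, 140.31])]
165 rear edge 118 front edge 138
180 rear edge 117 front edge 138
200 rear edge 168 front edge 137
220 rear edge 115 front edge 136
240 rear edge 160 front edge 136
250 rear edge 161 front edge 136
262 wall top rear 108 [222, 223, 249, 251, 251, 250, 226, 175, 244, 251, 211, 181, 182, 181]
275 wall top rear 118 [239, 250, 186, 28, 38, 235, 252, 250, 181, 225, 192, 188, 181, 183]
290 wall top rear 110 [228, 224, 245, 248, 248, 250, 248, 249, 250, 248, 187, 184, 182, 184]
310 wall top rear 109 [224, 226, 247, 248, 249, 249, 248, 250, 251, 226, 186, 186, 247, 250]
330 wall top rear 108 [222, 227, 249, 247, 248, 248, 249, 250, 251, 192, 183, 186, 204, 228]
350 wall top rear 109 [221, 223, 249, 236, 239, 249, 249, 251, 251, 184, 188, 185, 184, 182]
365 wall top rear 116 [250, 155, 33, 27, 223, 252, 238, 188, 224, 187, 188, 185, 185, 181]
375 wall top rear 122 [218, 227, 249, 250, 249, 241, 244, 251, 247, 182, 188, 186, 227, 226]
```

The bracket really is yawed to about 0.18 in the channel, while the fence is at about 0.11. I regrip at its own yaw and square it up later. Computing the regrasp.

```bash
cat > c.py <<'E'
from fitb import *
from ik import IK,tool
np.set_printoptions(precision=3,suppress=True)
u=np.array([.6895,.0074,.0145,.18,.972]);o,R=pose(u);s=get_state()
th=np.pi/2-u[4]-np.radians(17);T=tool(.18,th);Rc=Ro.from_euler("xyz",s["ee_rot"]).as_matrix()
tcp=o+R@np.array([-.0355,.0415,.0455])
print("tcp",tcp,"tilt",np.degrees(th),"tz",T[:,2],"dr",np.degrees(Ro.from_matrix(T@Rc.T).as_rotvec()),"d",(tcp-s["eef_pos"])/.03,"hover",(tcp-.06*T[:,2]-s["eef_pos"])/.03)
bt=np.array(s["eef_pos"])
print("tcp in bracket now",R.T@(bt-o),IK(tcp,T))
E
python3 c.py
```

```text
tcp [0.678 0.048 0.072] tilt 17.30850231328398 tz [-0.293 -0.053 -0.955] dr [-4.14  18.165  4.445] d [ 0.723 -0.023 -2.503] hover [ 1.308  0.083 -0.593]
tcp in bracket now [-0.095  0.046  0.096] [array([ 0.331,  0.673,  0.112, -0.046, -1.308,  1.438])]
```

```bash
python3 -m handwheel '[{"delta_pos":[0.33,0.02,-0.15],"dr":[-1,4.5,1.1]},{"delta_pos":[0.33,0.02,-0.15],"dr":[-1,4.5,1.1]},{"delta_pos":[0.33,0.02,-0.15],"dr":[-1,4.5,1.1]},{"delta_pos":[0.33,0.02,-0.15],"dr":[-1.1,4.6,1.1]},{"delta_pos":[0,0,0],"dr":[0,0,0]},{"delta_pos":[0,0,0],"dr":[0,0,0]},{"delta_pos":[0,0,0],"dr":[0,0,0]}]'; python3 c.py
python3 - <<'E'
from fitb import *
np.set_printoptions(precision=4,suppress=True)
C=cams();im=grab_frame("wrist");cv2.imwrite("pics/w7.png",im[:,:,::-1])
for q in PT: print(q,[(np.round(d["location"],1),round(d["conf"],2)) for d in mark_of("wrist",q)])
for u in([.6895,.0074,.0145,.18,.972],):
    o,R=pose(np.array(u));print({n:proj(C["wrist"],o+R@np.array(p),1) for n,p in PT.items()})
    print("rib wall/foot end",[proj(C["wrist"],o+R@np.array(p),1) for p in([-.018,.042,.053],[-.051,.042,.0185])])
E
```

```text
t: 21.7
eef_pos: [0.6963, 0.0505, 0.1295]
ee_rot: [-3.141, 0.3, 0.179]
force: [-0.4, -0.6, 1.1]
width: 0.0873
gripper_force: 0.0
tcp [0.678 0.048 0.072] tilt 17.30850231328398 tz [-0.293 -0.053 -0.955] dr [-0.042  0.127  0.079] d [-0.597 -0.098 -1.914] hover [-0.011  0.008 -0.005]
tcp in bracket now [-0.053  0.041  0.103] [array([ 0.331,  0.673,  0.112, -0.046, -1.308,  1.438])]
boss_left [(array([273.7, 167.6]), 0.88), (array([495.9, 167.8]), 0.65)]
boss_right [(array([374.4, 168.7]), 0.9)]
toe [(array([302.7, 260. ]), 0.76), (array([422. ,  72.5]), 0.58)]
heel [(array([376.7,  67.7]), 0.89), (array([297.8, 179.6]), 0.62)]
{'boss_left': array([271.2317, 168.3265]), 'boss_right': array([376.3983, 169.2487]), 'toe': array([304.1157, 259.8002]), 'heel': array([301.9884, 178.2831])}
rib wall/foot end [array([253.7526, 186.4283]), array([253.8705, 229.1445])]
```

The predicted and detected marks agree within 2–3 px. Descending along the tool axis.

```bash
python3 -m handwheel '[{"delta_pos":[-0.15,-0.03,-0.5],"dr":[0,0,0]},{"delta_pos":[-0.15,-0.03,-0.5],"dr":[0,0,0]},{"delta_pos":[-0.12,-0.02,-0.4],"dr":[0,0,0]},{"delta_pos":[-0.09,-0.02,-0.25],"dr":[0,0,0]},{"delta_pos":[-0.06,0,-0.18],"dr":[0,0,0]},{"delta_pos":[0,0,0],"dr":[0,0,0]},{"delta_pos":[0,0,0],"dr":[0,0,0]}]'; python3 c.py
```

```text
t: 22.65
eef_pos: [0.6799, 0.0477, 0.0746]
ee_rot: [-3.141, 0.3, 0.179]
force: [0.3, -1.0, 1.0]
width: 0.0876
gripper_force: 0.0
tcp [0.678 0.048 0.072] tilt 17.30850231328398 tz [-0.293 -0.053 -0.955] dr [-0.03   0.096  0.058] d [-0.047 -0.003 -0.084] hover [0.539 0.104 1.825]
tcp in bracket now [-0.036  0.041  0.048] [array([ 0.331,  0.673,  0.112, -0.046, -1.308,  1.438])]
```

Clear so far. I go the last 2–3 mm and close.

```bash
python3 -m handwheel '[{"delta_pos":[-0.04,0,-0.1],"dr":[0,0,0]},{"delta_pos":[0,0,0],"dr":[0,0,0]},{"delta_pos":[0,0,0],"dr":[0,0,0]},{"delta_pos":[0,0,0],"dr":[0,0,0]},{"delta_pos":[0,0,0],"dr":[0,0,0]},{"delta_pos":[0,0,0],"dr":[0,0,0]},{"delta_pos":[0,0,0],"dr":[0,0,0]},{"delta_pos":[0,0,0],"dr":[0,0,0]},{"delta_pos":[0,0,0],"dr":[0,0,0]},{"delta_pos":[0,0,0],"dr":[0,0,0]}]' 1 50; python3 -m handwheel '[{"delta_pos":[0,0,0],"dr":[0,0,0]},{"delta_pos":[0,0,0],"dr":[0,0,0]},{"delta_pos":[0,0,0],"dr":[0,0,0]},{"delta_pos":[0,0,0],"dr":[0,0,0]}]'
```

```text
t: 23.65
eef_pos: [0.6783, 0.0476, 0.0712]
ee_rot: [-3.141, 0.301, 0.179]
force: [-0.1, -1.2, -0.8]
width: 0.0135
gripper_force: 0.0
t: 24.05
eef_pos: [0.6782, 0.0477, 0.0711]
ee_rot: [-3.141, 0.301, 0.179]
force: [0.9, 1.1, -0.6]
width: 0.0053
gripper_force: 50.0
```

Gripped at 5.3 mm. Now I lift slightly, back off the fence, and turn the remaining ~34° while squaring up.

```bash
python3 -m handwheel '[{"delta_pos":[-0.03,0,0.15],"dr":[0,0,0]},{"delta_pos":[-0.06,0,0.2],"dr":[0,0,0]},{"delta_pos":[-0.06,0,0.2],"dr":[0.4,-2,-0.4]},{"delta_pos":[-0.06,-0.01,0],"dr":[0.8,-4.7,-0.5]},{"delta_pos":[-0.06,-0.01,0],"dr":[0.8,-4.7,-0.5]},{"delta_pos":[-0.06,-0.01,0],"dr":[0.8,-4.7,-0.5]},{"delta_pos":[-0.06,-0.01,0],"dr":[0.8,-4.7,-0.5]},{"delta_pos":[-0.06,-0.01,0],"dr":[0.7,-4.7,-0.5]},{"delta_pos":[0,0,0],"dr":[0,0,0]},{"delta_pos":[0,0,0],"dr":[0,0,0]}]'
cat > d.py <<'E'
from fitb import *
from ik import IK,tool
np.set_printoptions(precision=3,suppress=True)
s=get_state();Rc=Ro.from_euler("xyz",s["ee_rot"]).as_matrix();T=tool(.112,-np.radians(17))
d=s["eef_pos"][:2]-[.621,.054];c,q=np.cos(.107),np.sin(.107)
print("dr",np.degrees(Ro.from_matrix(T@Rc.T).as_rotvec()),"tcp jig",d[0]*c+d[1]*q,-d[0]*q+d[1]*c,"q",s["q"],s["force"])
C=cams();grab_frame("wrist");Rb=lambda a:Ro.from_euler("z",.112).as_matrix()
for n in("boss_left","boss_right"): print(n,[(np.round(m["location"],1),round(m["conf"],2)) for m in mark_of("wrist",n)],"expected if not slipped",proj(C["wrist"],s["eef_pos"]+Rc@(T.T@Rb(0)@(np.array(PT[n])-[-.0355,.0415,.0455])),1))
E
python3 d.py
```

```text
t: 25.05
eef_pos: [0.6638, 0.0458, 0.0881]
ee_rot: [-3.135, -0.149, 0.129]
force: [0.5, 0.4, -4.5]
width: 0.0054
gripper_force: 50.0
dr [ 0.645 -8.455 -1.054] tcp jig 0.041669093961624756 -0.012682039119380706 q [ 0.378  0.403 -0.346  0.048 -0.676  1.287] [ 0.503  0.425 -4.501]
boss_left [(array([283.9, 196.5]), 0.67)] expected if not slipped [281.118 198.949]
boss_right [(array([427.2, 196.4]), 0.75), (array([481.4, 162.5]), 0.74), (array([421.2,  12.9]), 0.62)] expected if not slipped [429.229 197.604]
```

```bash
python3 -m handwheel '[{"delta_pos":[-0.03,0,-0.1],"dr":[0.3,-4.2,-0.5]},{"delta_pos":[-0.03,0,-0.2],"dr":[0.3,-4.2,-0.5]},{"delta_pos":[0,0,-0.2],"dr":[0,0,0]},{"delta_pos":[0,0,-0.1],"dr":[0,0,0]},{"delta_pos":[0,0,0],"dr":[0,0,0]},{"delta_pos":[0,0,0],"dr":[0,0,0]}]'; python3 d.py
python3 -m handwheel '[{"delta_pos":[0,0,-0.1],"dr":[0,0,0]},{"delta_pos":[0,0,0],"dr":[0,0,0]}]';python3 -m handwheel '[{"delta_pos":[0,0,-0.1],"dr":[0,0,0]},{"delta_pos":[0,0,0],"dr":[0,0,0]}]'
```

```text
t: 25.8
eef_pos: [0.6645, 0.0465, 0.0702]
ee_rot: [3.141, -0.298, 0.113]
force: [-0.3, -0.6, -5.0]
width: 0.0058
gripper_force: 50.0
dr [ 0.012  0.062 -0.03 ] tcp jig 0.04248704962215291 -0.012122571896695158 q [ 0.4    0.37  -0.567  0.241 -0.358  1.068] [-0.318 -0.61  -4.983]
boss_left [(array([285.2, 197.4]), 0.94)] expected if not slipped [281.038 198.665]
boss_right [(array([411.9,  23.2]), 0.84), (array([488.5, 173.4]), 0.75), (array([427.7, 198.8]), 0.62)] expected if not slipped [429.096 197.363]
t: 26.15
eef_pos: [0.6628, 0.046, 0.0663]
ee_rot: [3.141, -0.297, 0.113]
force: [-1.1, -0.7, -5.3]
width: 0.0056
gripper_force: 50.0
t: 26.35
eef_pos: [0.6626, 0.0459, 0.0632]
ee_rot: [3.141, -0.296, 0.113]
force: [-0.4, -0.3, -6.2]
width: 0.0055
gripper_force: 50.0
```

```bash
for i in 1; do :; done; python3 -m handwheel '[{"delta_pos":[0,0,-0.07],"dr":[0,0,0]},{"delta_pos":[0,0,0],"dr":[0,0,0]}]';python3 -m handwheel '[{"delta_pos":[0,0,-0.06],"dr":[0,0,0]},{"delta_pos":[0,0,0],"dr":[0,0,0]}]';python3 -m handwheel '[{"delta_pos":[0,0,-0.05],"dr":[0,0,0]},{"delta_pos":[0,0,0],"dr":[0,0,0]}]'
```

```text
t: 26.55
eef_pos: [0.6628, 0.046, 0.0613]
ee_rot: [3.141, -0.297, 0.113]
force: [-0.1, 0.2, -5.0]
width: 0.0054
gripper_force: 50.0
t: 26.75
eef_pos: [0.6628, 0.0461, 0.0595]
ee_rot: [3.141, -0.297, 0.113]
force: [-0.6, 0.2, -6.0]
width: 0.0054
gripper_force: 50.0
t: 26.95
eef_pos: [0.6632, 0.0462, 0.0584]
ee_rot: [3.141, -0.298, 0.113]
force: [-0.2, 0.8, -3.6]
width: 0.0055
gripper_force: 50.0
```

Contact is beginning at about the expected height. I settle it, soften the grip, then push it back to the fence.

```bash
python3 -m handwheel '[{"delta_pos":[0,0,-0.04],"dr":[0,0,0]},{"delta_pos":[0,0,0],"dr":[0,0,0]}]';python3 -m handwheel '[{"delta_pos":[0,0,-0.03],"dr":[0,0,0]},{"delta_pos":[0,0,0],"dr":[0,0,0]}]' - 10;python3 -m handwheel '[{"delta_pos":[0.1,0.01,0],"dr":[0,0,0]},{"delta_pos":[0,0,0],"dr":[0,0,0]}]';python3 -m handwheel '[{"delta_pos":[0.1,0.01,0],"dr":[0,0,0]},{"delta_pos":[0,0,0],"dr":[0,0,0]}]'
```

```text
t: 27.15
eef_pos: [0.6634, 0.0464, 0.0574]
ee_rot: [3.141, -0.298, 0.113]
force: [0.9, 1.5, -2.2]
width: 0.0055
gripper_force: 50.0
t: 27.35
eef_pos: [0.6635, 0.0464, 0.0566]
ee_rot: [3.141, -0.298, 0.113]
force: [1.5, 1.1, -1.4]
width: 0.0057
gripper_force: 10.0
t: 27.55
eef_pos: [0.666, 0.0463, 0.0565]
ee_rot: [3.141, -0.297, 0.112]
force: [-2.7, 0.2, 2.2]
width: 0.0055
gripper_force: 10.0
t: 27.75
eef_pos: [0.6687, 0.0464, 0.0565]
ee_rot: [3.141, -0.297, 0.112]
force: [-5.5, 0.4, 4.6]
width: 0.0058
gripper_force: 10.1
```

```bash
python3 -m handwheel '[{"delta_pos":[0.07,0.01,0],"dr":[0,0,0]},{"delta_pos":[0,0,0],"dr":[0,0,0]}]';python3 -m handwheel '[{"delta_pos":[0.07,0.01,0],"dr":[0,0,0]},{"delta_pos":[0,0,0],"dr":[0,0,0]}]'
python3 - <<'E'
from fitb import *
np.set_printoptions(precision=4,suppress=True)
s=get_state();C=cams();o=[]
for c in("wrist","side"):
    grab_frame(c)
    for n in PT: print(c,n,[(np.round(m["location"],1),round(m["conf"],2)) for m in mark_of(c,n)])
u=np.array([.7,.01,.012,.11,np.pi/2])
for c in("wrist","side"): print(c,{n:proj(C[c],pose(u)[0]+pose(u)[1]@np.array(p),c=="wrist") for n,p in PT.items()})
E
```

```text
t: 27.95
eef_pos: [0.6705, 0.0464, 0.0565]
ee_rot: [3.141, -0.296, 0.112]
force: [-5.8, -0.5, 5.0]
width: 0.0063
gripper_force: 10.1
t: 28.15
eef_pos: [0.6723, 0.0465, 0.0564]
ee_rot: [3.141, -0.296, 0.112]
force: [-6.4, -0.2, 7.3]
width: 0.0062
gripper_force: 10.1
wrist boss_left []
wrist boss_right [(array([432. , 208.8]), 0.97), (array([497.7, 177.9]), 0.81), (array([283.1, 199.5]), 0.71), (array([420.9,  20.1]), 0.69)]
wrist toe [(array([420.5,  31.9]), 0.83)]
wrist heel [(array([376.3,  91.1]), 0.98)]
side boss_left [(array([353.4, 200.4]), 0.83), (array([322. , 266.9]), 0.83), (array([156.9, 228.2]), 0.57), (array([287.5, 257.1]), 0.55)]
side boss_right [(array([279.4, 275.9]), 0.96), (array([168.8, 210.9]), 0.82), (array([319.9, 245.5]), 0.77), (array([356.1, 216.8]), 0.74), (array([300.2, 186.4]), 0.64)]
side toe [(array([270.5, 201.5]), 0.76), (array([331.6, 190.9]), 0.74), (array([182.8, 208.7]), 0.73), (array([258.3, 246.1]), 0.72), (array([354.7, 242.7]), 0.69)]
side heel [(array([294.8, 196.8]), 0.98), (array([249.2, 257.8]), 0.89), (array([350.2, 252.9]), 0.87), (array([190.7, 222.4]), 0.85), (array([322.6, 207. ]), 0.81)]
wrist {'boss_left': array([275.6402, 231.0342]), 'boss_right': array([426.14  , 226.3193]), 'toe': array([313.7356, 318.7436]), 'heel': array([313.0473, 215.4159])}
side {'boss_left': array([289.5585, 171.8913]), 'boss_right': array([296.3239, 187.7192]), 'toe': array([269.1865, 200.4391]), 'heel': array([290.6167, 198.9057])}
```

```bash
python3 -m handwheel '[{"delta_pos":[0,0,0.04],"dr":[0,0,0]},{"delta_pos":[0,0,0],"dr":[0,0,0]}]' - 30;python3 -m handwheel '[{"delta_pos":[0.07,0.01,0],"dr":[0,0,0]},{"delta_pos":[0,0,0],"dr":[0,0,0]}]';python3 -m handwheel '[{"delta_pos":[0.05,0.01,0],"dr":[0,0,0]},{"delta_pos":[0,0,0],"dr":[0,0,0]}]'; python3 d.py
```

```text
t: 28.85
eef_pos: [0.6723, 0.0467, 0.0568]
ee_rot: [3.141, -0.295, 0.112]
force: [-3.0, -1.3, -2.6]
width: 0.0057
gripper_force: 30.0
t: 29.05
eef_pos: [0.6725, 0.0466, 0.0565]
ee_rot: [3.14, -0.292, 0.112]
force: [-14.6, 0.5, 8.5]
width: 0.0054
gripper_force: 30.0
t: 29.25
eef_pos: [0.6725, 0.0466, 0.0564]
ee_rot: [3.139, -0.29, 0.112]
force: [-24.3, 1.7, 16.3]
width: 0.0056
gripper_force: 30.0
dr [ 0.162 -0.351  0.046] tcp jig 0.05044820643200578 -0.01287127380995553 q [ 0.395  0.402 -0.555  0.245 -0.345  1.068] [-24.251   1.723  16.257]
boss_left [(array([279.3, 199.1]), 0.72)] expected if not slipped [281.034 198.617]
boss_right [(array([429.6, 201.5]), 0.96), (array([496.6, 179.7]), 0.93), (array([421.6,  21.7]), 0.78)] expected if not slipped [429.136 197.318]
```

Hard stop: the back is against the fence. I relieve the push, release and back out.

```bash
python3 -m handwheel '[{"delta_pos":[-0.08,-0.01,0],"dr":[0,0,0]},{"delta_pos":[0,0,0],"dr":[0,0,0]}]'; python3 -m handwheel '[{"delta_pos":[0,0,0],"dr":[0,0,0]},{"delta_pos":[0,0,0],"dr":[0,0,0]}]' - 4;  python3 -m handwheel '[{"delta_pos":[0,0,0],"dr":[0,0,0]},{"delta_pos":[0,0,0],"dr":[0,0,0]},{"delta_pos":[0,0,0],"dr":[0,0,0]},{"delta_pos":[0,0,0],"dr":[0,0,0]},{"delta_pos":[0,0,0],"dr":[0,0,0]},{"delta_pos":[0,0,0],"dr":[0,0,0]},{"delta_pos":[0,0,0],"dr":[0,0,0]}]' -0.2;python3 -m handwheel '[{"delta_pos":[-0.1,-0.01,0.4],"dr":[0,0,0]},{"delta_pos":[-0.15,-0.02,0.5],"dr":[0,0,0]},{"delta_pos":[-0.2,-0.02,0.7],"dr":[0,0,0]},{"delta_pos":[-0.2,0,0.8],"dr":[0,2,0]},{"delta_pos":[-0.1,0,0.8],"dr":[0,5,0]},{"delta_pos":[0,0,0.6],"dr":[0,5,0]},{"delta_pos":[0,0,0],"dr":[0,5,0]},{"delta_pos":[0,0,0],"dr":[0,0,0]},{"delta_pos":[0,0,0],"dr":[0,0,0]}]' - 
cat > e.py <<'E'
from fitb import *
np.set_printoptions(precision=4,suppress=True)
C=cams();im=grab_frame("wrist");cv2.imwrite("pics/w8.png",im[:,:,::-1]);s=get_state();print(s["t"],s["eef_pos"],s["ee_rot"])
for c in("side","top"): cv2.imwrite(f"pics/{c}8.png",grab_frame(c)[:,:,::-1])
for yaw in(.112,):
  u=np.array([.7085,.009,.012,yaw,np.pi/2])
  for c in("wrist","side","top"):
    for n in PT:
        p=proj(C[c],pose(u)[0]+pose(u)[1]@np.array(PT[n]),c=="wrist")
        m=[(np.round(m["location"],1),round(m["conf"],2)) for m in mark_of(c,n) if np.hypot(*(np.array(m["location"])-p))<25];print(c,n,"exp",p,"seen",m)
E
python3 e.py
```

```text
t: 29.6
eef_pos: [0.6724, 0.0468, 0.0566]
ee_rot: [3.14, -0.294, 0.112]
force: [-10.8, -0.0, 3.8]
width: 0.0056
gripper_force: 30.0
t: 29.8
eef_pos: [0.673, 0.0469, 0.0566]
ee_rot: [3.14, -0.294, 0.112]
force: [-6.0, -0.8, 1.2]
width: 0.006
gripper_force: 4.0
t: 30.5
eef_pos: [0.6746, 0.0477, 0.0575]
ee_rot: [3.141, -0.297, 0.113]
force: [-2.9, 2.0, -0.3]
width: 0.0516
gripper_force: 1.1
t: 31.4
eef_pos: [0.6523, 0.046, 0.1715]
ee_rot: [-3.109, -0.004, 0.107]
force: [0.1, -0.9, -0.3]
width: 0.0524
gripper_force: 0.0
31.45 [0.6516 0.0459 0.1713] [-3.109  -0.0032  0.1074]
wrist boss_left exp [273.16   148.7389] seen [(array([273.2, 142.6]), 0.87)]
wrist boss_right exp [359.6802 150.2704] seen [(array([358.9, 147.5]), 0.94)]
wrist toe exp [301.5537 206.9781] seen [(array([301.9, 205.2]), 0.92)]
wrist heel exp [302.0697 137.6111] seen []
side boss_left exp [292.4278 171.8681] seen [(array([293.1, 167.4]), 0.78)]
side boss_right exp [299.3487 187.6835] seen [(array([300. , 185.8]), 0.93)]
side toe exp [272.0257 200.4411] seen [(array([272. , 200.2]), 0.95)]
side heel exp [293.3825 198.8743] seen [(array([296.4, 198.3]), 0.7)]
top boss_left exp [240.0173 149.43  ] seen []
top boss_right exp [263.6987 147.4926] seen [(array([265.1, 148.2]), 0.69), (array([254. , 155.4]), 0.45)]
top toe exp [253.8075 179.2698] seen [(array([257.1, 175.9]), 0.92)]
top heel exp [251.6618 156.7698] seen [(array([256.3, 156.8]), 0.89)]
```

It stands upright near the fence. I check tilt and yaw with a full 6-DOF fit and my last picture.

```bash
cat > f.py <<'E'
from fitb import *
np.set_printoptions(precision=4,suppress=True)
C=cams()
o=[("wrist","boss_left",[273.2,142.6]),("wrist","boss_right",[358.9,147.5]),("wrist","toe",[301.9,205.2]),("side","boss_left",[293.1,167.4]),("side","boss_right",[300,185.8]),("side","toe",[272,200.2]),("side","heel",[296.4,198.3]),("top","boss_right",[265.1,148.2])]
def f(v): 
    R=Ro.from_euler("ZYX",v[3:]).as_matrix();return np.concatenate([proj(C[c],v[:3]+R@np.array(PT[n]),c=="wrist")-p for c,n,p in o])
r=least_squares(f,[.708,.009,.012,.11,0,0],loss="soft_l1",f_scale=2.,x_scale=[.01]*3+[.1]*3);print("xyz yaw pitch roll",r.x);print(f(r.x).reshape(-1,2))
a=cv2.imread("pics/w8.png")[90:230,225:395];b=cv2.imread("pics/side8.png")[155:215,255:325]
cv2.imwrite("pics/m8.png",np.hstack([cv2.resize(a,(425,350),interpolation=cv2.INTER_CUBIC),cv2.resize(b,(370,350),interpolation=cv2.INTER_CUBIC)]))
E
python3 f.py
```

```text
xyz yaw pitch roll [ 0.7112  0.0069  0.0144  0.0815  0.0035 -0.0354]
[[-1.0748  0.292 ]
 [ 1.4466  0.214 ]
 [-0.2305 -0.3187]
 [ 0.4898  3.7045]
 [-0.0263  0.6639]
 [ 0.8231 -0.6045]
 [-1.9867  0.4203]
 [-1.8221 -1.709 ]]
```

View pics/m8.png

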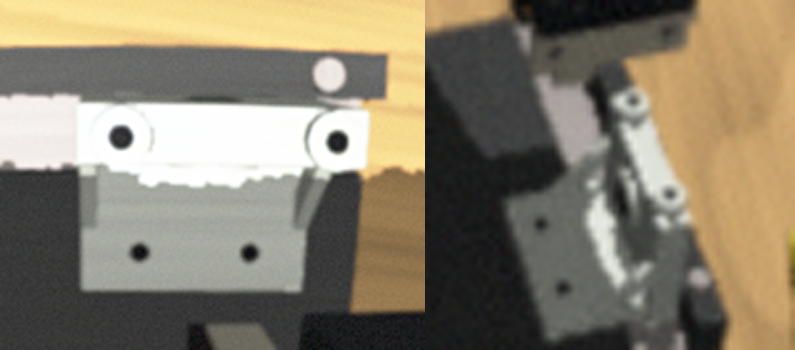

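The bracket is seated in the channel and nearly flat to the fence, with a thin sliver of channel showing at its right end at (345,104) in the crop. A light push on the right half of the toe with closed fingers should square it.

```bash
python3 -m handwheel '[{"delta_pos":[-0.4,-0.4,0],"dr":[-1.9,0,0]},{"delta_pos":[-0.7,-0.7,-0.2],"dr":[0,0,0]},{"delta_pos":[-0.8,-0.7,-0.6],"dr":[0,0,0]},{"delta_pos":[-0.3,-0.4,-0.8],"dr":[0,0,0]},{"delta_pos":[0,0,-0.8],"dr":[0,0,0]},{"delta_pos":[0,0,-0.8],"dr":[0,0,0]},{"delta_pos":[0,0,-0.7],"dr":[0,0,0]},{"delta_pos":[0,0,0],"dr":[0,0,0]},{"delta_pos":[0,0,0],"dr":[0,0,0]},{"delta_pos":[0,0,0],"dr":[0,0,0]}]' 1 10
```

```text
t: 33.15
eef_pos: [0.5868, -0.0197, 0.0556]
ee_rot: [3.141, -0.0, 0.108]
force: [1.2, 0.2, 0.2]
width: 0.0005
gripper_force: 0.0
```

```bash
python3 -m handwheel '[{"delta_pos":[0.4,0.04,-0.2],"dr":[0,0,0]},{"delta_pos":[0.4,0.04,-0.19],"dr":[0,0,0]},{"delta_pos":[0.2,0.02,0],"dr":[0,0,0]},{"delta_pos":[0,0,0],"dr":[0,0,0]},{"delta_pos":[0,0,0],"dr":[0,0,0]}]';for k in 1; do :; done; python3 -m handwheel '[{"delta_pos":[0.1,0.01,0],"dr":[0,0,0]},{"delta_pos":[0.1,0.01,0],"dr":[0,0,0]},{"delta_pos":[0,0,0],"dr":[0,0,0]}]';python3 -m handwheel '[{"delta_pos":[0.1,0.01,0],"dr":[0,0,0]},{"delta_pos":[0,0,0],"dr":[0,0,0]}]'
```

```text
t: 33.65
eef_pos: [0.6158, -0.017, 0.0424]
ee_rot: [3.141, 0.002, 0.107]
force: [1.3, -0.3, -0.4]
width: 0.0004
gripper_force: 0.0
t: 33.95
eef_pos: [0.6223, -0.0162, 0.0429]
ee_rot: [3.141, 0.001, 0.108]
force: [-0.0, 0.3, -0.1]
width: 0.0002
gripper_force: 0.0
t: 34.15
eef_pos: [0.6248, -0.0161, 0.0426]
ee_rot: [3.141, 0.002, 0.108]
force: [-0.8, -0.1, -0.2]
width: 0.0005
gripper_force: 0.2
```

```bash
python3 -m handwheel '[{"delta_pos":[0.07,0.01,0],"dr":[0,0,0]},{"delta_pos":[0,0,0],"dr":[0,0,0]}]';python3 -m handwheel '[{"delta_pos":[0.07,0.01,0],"dr":[0,0,0]},{"delta_pos":[0,0,0],"dr":[0,0,0]}]'; python3 -m handwheel '[{"delta_pos":[0.05,0,0],"dr":[0,0,0]},{"delta_pos":[0,0,0],"dr":[0,0,0]}]'
```

```text
t: 34.35
eef_pos: [0.6252, -0.0162, 0.0422]
ee_rot: [3.141, 0.005, 0.107]
force: [-5.1, -0.6, 2.4]
width: 0.0004
gripper_force: 2.6
t: 34.55
eef_pos: [0.6254, -0.0163, 0.042]
ee_rot: [3.141, 0.009, 0.107]
force: [-10.2, -0.6, 8.1]
width: 0.0005
gripper_force: 5.4
t: 34.75
eef_pos: [0.6257, -0.0164, 0.042]
ee_rot: [3.141, 0.011, 0.107]
force: [-15.5, -0.1, 10.7]
width: 0.0006
gripper_force: 7.4
```

Stiff at once, so the bracket is square against the fence. I back off and go above the left boss.

```bash
python3 -m handwheel '[{"delta_pos":[-0.3,-0.03,0.05],"dr":[0,0,0]},{"delta_pos":[-0.4,-0.04,0.5],"dr":[0,0,0]},{"delta_pos":[0,0,0.8],"dr":[0,0,0]},{"delta_pos":[0,0.2,0.9],"dr":[0,0,0]},{"delta_pos":[0.2,0.4,0.9],"dr":[0,0,0]},{"delta_pos":[0.7,0.5,0.5],"dr":[0,0,0]},{"delta_pos":[0.9,0.5,0],"dr":[0,0,0]},{"delta_pos":[0.8,0.3,0],"dr":[0,0,0]},{"delta_pos":[0.4,0,0],"dr":[0,0,0]},{"delta_pos":[0,0,0],"dr":[0,0,0]}]'
cat > g.py <<'E'
from fitb import *
np.set_printoptions(precision=4,suppress=True)
C=cams();s=get_state();print(s["t"],s["eef_pos"]);o=[]
u=np.array([.710,.008,.012,.11,np.pi/2])
for c in("wrist","side","top"):
    grab_frame(c)
    for n in PT:
        p=proj(C[c],pose(u)[0]+pose(u)[1]@np.array(PT[n]),c=="wrist")
        m=[m["location"] for m in mark_of(c,n) if np.hypot(*(np.array(m["location"])-p))<20 and m["conf"]>.5]
        if m: o.append((c,n,m[0]))
        print(c,n,p,m[:2])
v,e=fit(o,C,u);print("fit",v)
for n in("boss_left","boss_right"): print(n,pose(u)[0]+pose(u)[1]@np.array(PT[n]),"fitted",pose(v)[0]+pose(v)[1]@np.array(PT[n]))
E
python3 g.py
```

```text
t: 35.75
eef_pos: [0.7006, 0.0396, 0.1515]
ee_rot: [3.141, 0.001, 0.108]
force: [-0.1, 0.0, -0.5]
width: 0.0005
gripper_force: 0.0
35.75 [0.7006 0.0396 0.1515]
wrist boss_left [255.4105 219.092 ] [[249.8, 215.7]]
wrist boss_right [345.8454 217.8272] []
wrist toe [286.7275 255.2575] []
wrist heel [287.7532 185.7739] []
side boss_left [293.0118 172.0546] [[295.5, 165.6]]
side boss_right [299.9164 187.8929] [[300.7, 185.9]]
side toe [272.5546 200.6051] [[272.4, 202.1]]
side heel [293.9221 199.0681] [[296.0, 198.2]]
top boss_left [240.3968 148.8788] [[241.8, 146.4]]
top boss_right [264.0768 146.9883] [[264.5, 149.6]]
top toe [254.1204 178.763 ] [[257.4, 179.4]]
top heel [252.0173 156.2727] [[252.5, 156.4]]
fit [0.7103 0.0108 0.0132 0.1373 1.5356]
boss_left [0.6975 0.0388 0.1   ] fitted [0.7001 0.0417 0.1015]
boss_right [ 0.7046 -0.0248  0.1   ] fitted [ 0.7089 -0.0217  0.1015]
```

All the marks agree with the expected pose. Pressing the left boss now.

```bash
python3 -m handwheel '[{"delta_pos":[-0.05,0,-0.4],"dr":[0,0,0]},{"delta_pos":[0,0,-0.4],"dr":[0,0,0]},{"delta_pos":[0,0,-0.15],"dr":[0,0,0]},{"delta_pos":[0,0,0],"dr":[0,0,0]},{"delta_pos":[0,0,0],"dr":[0,0,0]}]';python3 -m handwheel '[{"delta_pos":[0,0,-0.06],"dr":[0,0,0]},{"delta_pos":[0,0,0],"dr":[0,0,0]}]';python3 -m handwheel '[{"delta_pos":[0,0,-0.06],"dr":[0,0,0]},{"delta_pos":[0,0,0],"dr":[0,0,0]}]'
```

```text
t: 37.0
eef_pos: [0.6981, 0.0395, 0.1234]
ee_rot: [3.141, 0.002, 0.108]
force: [0.0, 0.4, -0.3]
width: 0.0002
gripper_force: 0.0
t: 37.2
eef_pos: [0.6982, 0.0396, 0.122]
ee_rot: [3.141, 0.001, 0.108]
force: [0.1, 0.5, 0.4]
width: 0.0008
gripper_force: 0.0
t: 37.4
eef_pos: [0.698, 0.0395, 0.12]
ee_rot: [3.141, 0.001, 0.108]
force: [0.6, 0.2, 0.1]
width: 0.0008
gripper_force: 0.0
```

```bash
python3 -m handwheel '[{"delta_pos":[0,0,-0.05],"dr":[0,0,0]},{"delta_pos":[0,0,0],"dr":[0,0,0]}]';python3 -m handwheel '[{"delta_pos":[0,0,-0.04],"dr":[0,0,0]},{"delta_pos":[0,0,0],"dr":[0,0,0]}]';python3 -m handwheel '[{"delta_pos":[0,0,-0.03],"dr":[0,0,0]},{"delta_pos":[0,0,0],"dr":[0,0,0]}]'
```

```text
t: 37.6
eef_pos: [0.6983, 0.0396, 0.1194]
ee_rot: [3.141, 0.001, 0.108]
force: [-1.1, 0.8, 3.4]
width: 0.0007
gripper_force: 2.2
t: 37.8
eef_pos: [0.6984, 0.0396, 0.1194]
ee_rot: [3.141, -0.0, 0.108]
force: [-4.3, 1.2, 10.7]
width: 0.0006
gripper_force: 5.5
t: 38.0
eef_pos: [0.6985, 0.0395, 0.1193]
ee_rot: [3.141, -0.001, 0.109]
force: [-6.7, 0.4, 16.5]
width: 0.0004
gripper_force: 7.8
```

Solid at 100.4 mm, which is exactly boss-top height, held at 10–16 N. Now the right boss.

```bash
python3 -m handwheel '[{"delta_pos":[0,0,0.3],"dr":[0,0,0]},{"delta_pos":[0,0,0.4],"dr":[0,0,0]},{"delta_pos":[0.06,-0.5,0],"dr":[0,0,0]},{"delta_pos":[0.06,-0.6,0],"dr":[0,0,0]},{"delta_pos":[0.06,-0.6,0],"dr":[0,0,0]},{"delta_pos":[0.05,-0.43,0],"dr":[0,0,0]},{"delta_pos":[0,0,-0.3],"dr":[0,0,0]},{"delta_pos":[0,0,-0.2],"dr":[0,0,0]},{"delta_pos":[0,0,0],"dr":[0,0,0]},{"delta_pos":[0,0,0],"dr":[0,0,0]}]';python3 -m handwheel '[{"delta_pos":[0,0,-0.06],"dr":[0,0,0]},{"delta_pos":[0,0,0],"dr":[0,0,0]}]'
```

```text
t: 39.0
eef_pos: [0.7047, -0.0241, 0.122]
ee_rot: [3.141, 0.002, 0.108]
force: [0.6, -0.5, 0.1]
width: 0.0005
gripper_force: 0.0
t: 39.2
eef_pos: [0.705, -0.0239, 0.1207]
ee_rot: [3.141, 0.001, 0.108]
force: [-0.2, 0.1, -0.4]
width: 0.0005
gripper_force: 0.0
```

```bash
python3 -m handwheel '[{"delta_pos":[0,0,-0.05],"dr":[0,0,0]},{"delta_pos":[0,0,0],"dr":[0,0,0]}]'
```

```text
t: 39.4
eef_pos: [0.7052, -0.0242, 0.1195]
ee_rot: [3.141, 0.001, 0.108]
force: [0.2, 0.6, 1.5]
width: 0.0005
gripper_force: 0.4
```

```bash
python3 -m handwheel '[{"delta_pos":[0,0,-0.05],"dr":[0,0,0]},{"delta_pos":[0,0,0],"dr":[0,0,0]},{"delta_pos":[0,0,0],"dr":[0,0,0]}]';python3 -m handwheel '[{"delta_pos":[0,0,-0.02],"dr":[0,0,0]},{"delta_pos":[0,0,0],"dr":[0,0,0]},{"delta_pos":[0,0,0],"dr":[0,0,0]}]'
```

```text
t: 39.7
eef_pos: [0.7055, -0.0243, 0.1194]
ee_rot: [3.141, -0.0, 0.108]
force: [-2.2, 1.3, 8.5]
width: 0.0006
gripper_force: 4.2
t: 40.0
eef_pos: [0.7055, -0.0243, 0.1193]
ee_rot: [3.141, -0.001, 0.108]
force: [-4.3, 1.4, 12.0]
width: 0.0004
gripper_force: 5.7
```

Same height, so it does not rock. I lift off, take a last check with the networks, and then hand in.

```bash
python3 -m handwheel '[{"delta_pos":[0,0,0.2],"dr":[0,0,0]},{"delta_pos":[0,0,0.6],"dr":[0,0,0]},{"delta_pos":[-0.3,0,0.8],"dr":[0,0,0]},{"delta_pos":[-0.6,0,0.8],"dr":[0,0,0]},{"delta_pos":[-0.8,0,0.6],"dr":[0,0,0]},{"delta_pos":[-0.6,0,0],"dr":[0,0,0]},{"delta_pos":[0,0,0],"dr":[0,0,0]},{"delta_pos":[0,0,0],"dr":[0,0,0]},{"delta_pos":[0,0,0],"dr":[0,0,0]}]'; python3 g.py
```

```text
t: 40.9
eef_pos: [0.6363, -0.0244, 0.2067]
ee_rot: [3.141, 0.002, 0.108]
force: [-0.3, -0.2, 0.1]
width: 0.0004
gripper_force: 0.0
40.9 [ 0.6363 -0.0244  0.2067]
wrist boss_left [186.5934 113.7029] [[185.1, 108.6]]
wrist boss_right [263.931  112.2205] [[263.1, 109.8]]
wrist toe [232.4278 174.2989] [[232.5, 175.3]]
wrist heel [232.314  111.3045] [[231.8, 112.4]]
side boss_left [293.0118 172.0546] [[293.3, 169.5]]
side boss_right [299.9164 187.8929] [[300.5, 185.8]]
side toe [272.5546 200.6051] [[270.5, 203.0]]
side heel [293.9221 199.0681] [[295.0, 197.6]]
top boss_left [240.3968 148.8788] []
top boss_right [264.0768 146.9883] []
top toe [254.1204 178.763 ] [[259.0, 179.6]]
top heel [252.0173 156.2727] []
fit [0.7092 0.0083 0.0154 0.116  1.5327]
boss_left [0.6975 0.0388 0.1   ] fitted [0.6999 0.0394 0.1037]
boss_right [ 0.7046 -0.0248  0.1   ] fitted [ 0.7073 -0.0241  0.1037]
```

One last check by touch. The camera fit hints at a slight backward lean, about the size of its bias, so I feel the toe end of the foot top. It should be at z = 30 mm, which is TCP 49 mm.

```bash
python3 -m handwheel '[{"delta_pos":[0.05,0.4,-0.3],"dr":[0,0,0]},{"delta_pos":[0,0.4,-0.7],"dr":[0,0,0]},{"delta_pos":[0,0,-0.9],"dr":[0,0,0]},{"delta_pos":[0,0,-0.9],"dr":[0,0,0]},{"delta_pos":[0,0,-0.9],"dr":[0,0,0]},{"delta_pos":[0,0,-0.8],"dr":[0,0,0]},{"delta_pos":[0,0,-0.45],"dr":[0,0,0]},{"delta_pos":[0,0,0],"dr":[0,0,0]},{"delta_pos":[0,0,0],"dr":[0,0,0]}]';python3 -m handwheel '[{"delta_pos":[0,0,-0.07],"dr":[0,0,0]},{"delta_pos":[0,0,0],"dr":[0,0,0]}]';python3 -m handwheel '[{"delta_pos":[0,0,-0.06],"dr":[0,0,0]},{"delta_pos":[0,0,0],"dr":[0,0,0]}]'
```

```text
t: 42.55
eef_pos: [0.6379, -0.0001, 0.059]
ee_rot: [3.141, 0.001, 0.108]
force: [-0.3, 0.1, 0.4]
width: 0.0003
gripper_force: 0.0
t: 42.75
eef_pos: [0.638, -0.0002, 0.0575]
ee_rot: [3.141, -0.0, 0.108]
force: [-0.1, -0.3, 0.4]
width: 0.0005
gripper_force: 0.0
t: 42.95
eef_pos: [0.6375, -0.0004, 0.055]
ee_rot: [3.141, 0.001, 0.108]
force: [0.3, 0.8, 0.1]
width: 0.0003
gripper_force: 0.0
```

```bash
python3 -m handwheel '[{"delta_pos":[0,0,-0.07],"dr":[0,0,0]},{"delta_pos":[0,0,0],"dr":[0,0,0]}]';python3 -m handwheel '[{"delta_pos":[0,0,-0.06],"dr":[0,0,0]},{"delta_pos":[0,0,0],"dr":[0,0,0]}]';python3 -m handwheel '[{"delta_pos":[0,0,-0.06],"dr":[0,0,0]},{"delta_pos":[0,0,0],"dr":[0,0,0]}]'
```

```text
t: 43.15
eef_pos: [0.6373, -0.0005, 0.0524]
ee_rot: [3.141, 0.002, 0.108]
force: [-0.6, -0.2, -0.8]
width: 0.0008
gripper_force: 0.0
t: 43.35
eef_pos: [0.6373, -0.0004, 0.0505]
ee_rot: [3.141, 0.002, 0.108]
force: [-0.8, -0.5, 0.2]
width: 0.0005
gripper_force: 0.0
t: 43.55
eef_pos: [0.6376, -0.0004, 0.0494]
ee_rot: [3.141, 0.001, 0.108]
force: [-0.9, 0.3, 3.0]
width: 0.0004
gripper_force: 1.7
```

Foot top is at 30.4 mm and the bosses are at 100.4 mm, so it stands level. I lift clear and hand in.

```bash
python3 -m handwheel '[{"delta_pos":[0,0,0.3],"dr":[0,0,0]},{"delta_pos":[-0.1,0,0.7],"dr":[0,0,0]},{"delta_pos":[-0.2,0,0.9],"dr":[0,0,0]},{"delta_pos":[-0.2,0,0.9],"dr":[0,0,0]},{"delta_pos":[0,0,0.9],"dr":[0,0,0]},{"delta_pos":[0,0,0],"dr":[0,0,0]},{"delta_pos":[0,0,0],"dr":[0,0,0]}]'; python3 -c "
from station import *;print(job_done())"
```

```text
t: 44.25
eef_pos: [0.6228, -0.0002, 0.1612]
ee_rot: [-3.141, -0.001, 0.108]
force: [0.5, -0.7, -0.4]
width: 0.0005
gripper_force: 0.0
the job is handed in; nothing more can be done
None
```

The bracket stands level with its heel in the channel and its back against the fence; I pressed the left boss (up to 16 N) and then the right (12 N) with no rocking, and handed the job in at about 44 s; no verdict came back.

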